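# Empty the ball-vote box at the shop counter

### The arm

A 6-joint arm with a two-finger parallel gripper is mounted at the origin on the work surface. World frame = base frame: x ahead of the robot, y to its left, z up, the work surface at z = 0. Lengths are in m, angles in rad, forces in N, time in s.
With the tool pointing down it reaches from about 0.275 to 0.875 m from the base axis. Payload 12.5 kg.
Tool frame: the origin (TCP) lies midway between the tips of the shut fingers; the grasp point (between the pads) lies 19 mm behind it; z points along the fingers, y is the line along which they close (so a half turn about z gives the same grasp; the last joint's range is limited). The gripper opens to 85 mm and grips with 20 to 120 N. Pads are 22 mm wide; open, the fingers measure 114 mm over their backs; the gripper's body (76 mm by 85 mm) begins 54 mm behind the grasp point. The pads swing forward as they close: fully open they stand 13 mm farther back than shut.
Start: joints at [1.264, 0.351, 1.652, -0, 1.139, -0.085], TCP at [0.121, 0.537, 0.201] pointing down, gripper open.
Joint ranges: [-2.75, 2.75], [-0.79, 2.1], [0.01, 2.65], [-1.57, 4.71], [0.07, 3.14], [-2.87, 2.87]. Speed limits (rad/s): [2.22, 2.22, 2.79, 3.14, 3.14, 3.14].

### API

Orientations are given as a unit quaternion [x, y, z, w].
In Python, from workcell import robot gives the robot as it stands.
- The arm moves only by the tool carry_out, never from a script. Its arguments are lists of equal length, an entry for each row: "translation": the shift along the tool's x, y, z normalised to -1 to 1, where 1 is 0.05 m, a list of three; "spin": the turn about the tool's z normalised to -1 to 1, where 1 is 6 degrees. A call has 1 to 20 rows; each row shifts and turns the commanded pose from where the row before left it, along the tool's axes as they then stand; what a row does not reach is not made up. A row lasts 1/8 s, in which the tool goes at most 62.5 mm and 10.7 degrees, less where a joint would pass 70% of its speed; a pose out of reach is approached as far as the arm can. A call with a number of a shift or a turn outside -1 to 1 is refused whole. A call with a gripper value outside its range is refused whole. "fingers" is the closure, from 0 (fully open) to 1 (shut), set as the call begins (left out, the last holds). The fingers move at their own pace and stop on an object; "squeeze" is the grip in N (left out, the last holds). Time passes only in rows, so rows that do not move let the fingers close. It gives the time, the measured TCP pose, the force, the opening and the grip force at its end, in the units of the state.
- robot.sense(): the state, without advancing time (a new reading comes with each control period).
- robot.read_camera(name): name is "side" or "top"; returns the picture (384x512x3 uint8, blue, green, red); there is no depth.
- robot.get_calibration(name): a dict with "fx", "fy", "cx", "cy" (pixels), "k1" (the pictures are not rectified: a ray, as slopes to the right and down, at radius r is drawn at 1 + k1 r^2 times it, then the intrinsics apply), "R" (3x3) and "t" (3): a world point X has camera coordinates R X + t. Camera axes: x right, y down, z forward; pixel columns grow to the right and rows downward; lengths in m; the calibration is good to about 2 mm. A picture is of the moment at which its call begins. get_calibration takes no time and is no camera call.
- robot.hand_in(): hands the job in; it is judged then, once.
The state is a dict: "time_s": time; "joint_pos": joint angles; "qd": joint speeds; "effort": joint torques, N m; "eef_pos": TCP position; "tcp_rot": TCP orientation; "contact_force": force on the tool from outside, world axes, zero at the start; "moment": the same for the moment, N m; "grip_width": finger opening in m; "grasp_force": force on a finger pad.
Only numpy, scipy, OpenCV 4.12 (cv2) and the standard library are available. Lean on these libraries where they do the work, as an engineer would, in place of code of your own. Each camera call takes 0.05 s, during which the arm holds its last target. There are 200 camera calls.

### The job

Press the red spring ejector of the vote box all the way to its stop, without forcing it, so that the ball tray is pushed out, then draw the tray out and set it down upright on the middle of the black mat with all its balls, letting go. Take the tray up again, this time at the middle of its length, pour all six balls into the white bowl, and put the empty tray back upright on the middle of the mat. Leave the paper roll, pen cup and stapler where they are and the bowl standing.

Things in the scene. Friction and masses are not known exactly. Their poses are not given: they have to be found in the camera images.
- votebox: Customer ball-vote box fixed to the counter: a grey tunnel 161 mm long (its x), 71 mm wide, 53 mm high, with a clear slotted roof 48 to 53 mm up, open at its front end (-x) and closed at the back. Inside it is 55 mm wide and has no floor: the tray slides on the counter. Origin: on the counter on its centre line; the open front is at x = -86 mm, the back at x = +75 mm, z up.
- ejector (a joint): Spring ejector slide of the vote box, m: 0 at rest (back), 0.050 at its stop. It moves towards the box's open front (-x of votebox) and pushes the tray ahead of it by the same distance. The spring pushes back with 2 N at rest and 6 N at the stop, and returns it when let go.
- ejector_pad (a point): Centre of the rear face (the side away from the box's open front) of the red ejector pad that stands above the roof; this face is pressed towards the open front. Pad 8 mm thick along the box's x, 34 mm wide, from 55 to 83 mm above the counter. At rest this point is at votebox x = +58 mm, 69 mm above the counter. It moves with the slide.
- tray: Loose orange open-topped ball tray, about 160 g, holding six balls: 100 mm long (its x), 52 mm wide (y), 34 mm high; walls 3 mm, floor 4 mm. Origin: centre of the underside of this box part; z up. It starts wholly inside the vote box, axes parallel to the box's, fin just inside the open front; pushed out fully, the fin and about 15 mm of the tray stick out.
- tray_fin (a point): Grip point on the tray's upright fin at its front end (-x), at x = -68 mm, 30 mm above the underside. The fin is 10 mm thick (tray y), reaches from x = -50 to -84 mm and from 6 to 40 mm high.
- tray_lip (a point): Middle of the edge of the tray's pouring lip, its other end, at x = +50 mm. The lip is only 20 mm high; from x = 22 mm the floor ramps up to it at 32 degrees.
- mat: Square black rubber mat fixed on the counter, 150 by 150 mm, 2 mm thick. Origin: centre of its underside.
- bowl: Round white bowl, loose, 450 g, 160 mm across the rim, 60 mm high. Origin: centre of the underside.
- paper_roll: Bystander: white receipt paper roll standing on end, 70 mm across, 57 mm high. Origin: centre of the underside.
- pen_cup: Bystander: dark steel cup of pens, 72 mm across, 135 mm high with the pens. Origin: centre of the underside.
- stapler: Bystander: blue and black stapler, 130 mm long (its x), 36 mm wide, 55 mm high. Origin: centre of the underside.
- ball0_center (a point): Centre of blue plastic vote ball 0, 20 mm across, 10 g; it starts in the tray.
- ball1_center (a point): Centre of green plastic vote ball 1, 20 mm across, 10 g; it starts in the tray.
- ball2_center (a point): Centre of blue plastic vote ball 2, 20 mm across, 10 g; it starts in the tray.
- ball3_center (a point): Centre of green plastic vote ball 3, 20 mm across, 10 g; it starts in the tray.
- ball4_center (a point): Centre of blue plastic vote ball 4, 20 mm across, 10 g; it starts in the tray.
- ball5_center (a point): Centre of green plastic vote ball 5, 20 mm across, 10 g; it starts in the tray.
There are look-alikes about, which are no part of the job. What is meant by the bowl is not pink, turquoise or yellow, and is the larger of those in its own colour.

How it is judged:
By the outcome, as a careful person would: the job done as asked, in the order asked, and still so for the second after the job is handed in, with the robot touching nothing.
It also fails if it takes over 72 s, if anything falls off the work surface, if the arm or the gripper's body presses on something with over 40 N, if the wrist force passes 120 N, or if a joint passes its speed limit or range.

## Working session

There is one attempt and no reset: what is moved stays moved. The work goes in short steps, Python scripts to look and compute and a tool call to move; the robot and the scene stay as the last step left them, time stands still between calls to the robot, and variables do not carry over. Pictures are saved under pics/ and viewed, at most 10 in all, crops included, and the job is handed in when it is done.

Besides the shell and the picture viewer there is one more tool, called after "Emit:" in YAML: its name, and indented under it one key for each argument. carry_out: Moves the arm, as the interface text tells. Its arguments: {"type":"object","properties":{"translation":{"type":"array"},"spin":{"type":"array"},"fingers":{"type":"number"},"squeeze":{"type":"number"}},"required":["translation","spin"]}

```bash
ls; mkdir -p pics
python3 - <<'E'
from workcell import robot
import cv2
print(robot.sense())
for n in("top","side"):
    cv2.imwrite(f"pics/{n}0.png",robot.read_camera(n)); print(n,robot.get_calibration(n))
E
```

```text
pics
{'time_s': 0.0, 'joint_pos': array([ 1.26438695e+00,  3.51240548e-01,  1.65243822e+00,  1.13010015e-05,
        1.13909166e+00, -8.46282869e-02]), 'qd': array([ 3.60165754e-04,  1.03617133e-03,  6.45964099e-04, -9.49929245e-04,
       -6.74976892e-06,  7.15512803e-04]), 'effort': array([-1.03587761e-03, -5.06112671e+01, -2.91395402e+01, -1.26209757e-04,
        4.63188902e-03, -7.23710150e-05]), 'eef_pos': array([0.12085722, 0.53617742, 0.20075071]), 'tcp_rot': array([ 1.10665751e-01,  9.93857507e-01, -5.76668636e-04, -1.19438956e-04]), 'contact_force': array([-0.51143614,  0.18078571,  0.42659806]), 'moment': array([ 0.00713996, -0.0061441 , -0.05444811]), 'grasp_force': 0.0, 'grip_width': 0.08512414357594096}
top {'fx': 381.05524148164056, 'fy': 381.05524148164056, 'cx': 256.74365036091655, 'cy': 200.60857888473845, 'k1': -0.12943289681366102, 'R': array([[-0.02877535, -0.99956471, -0.00650949],
       [-0.99835017,  0.02906288, -0.04952053],
       [ 0.04968816,  0.00507378, -0.99875189]]), 't': array([-0.12977933,  0.51830294,  1.45049875])}
side {'fx': 347.8381584128514, 'fy': 347.8381584128514, 'cx': 259.51114887973665, 'cy': 189.84638890151084, 'k1': -0.03800444358774718, 'R': array([[-0.95627269, -0.29176867, -0.02033665],
       [-0.15406368,  0.56160672, -0.81293436],
       [ 0.24860998, -0.77425379, -0.58200013]]), 't': array([0.43839056, 0.20625761, 0.80169627])}
```

View pics/top0.png

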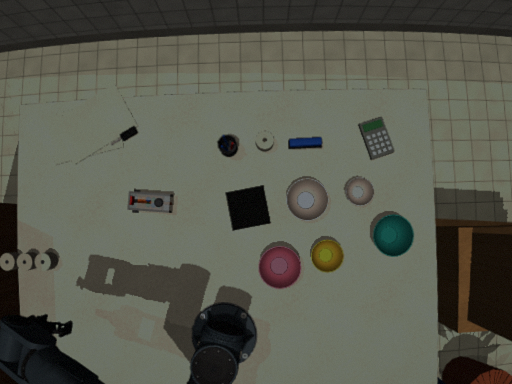

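View pics/side0.png

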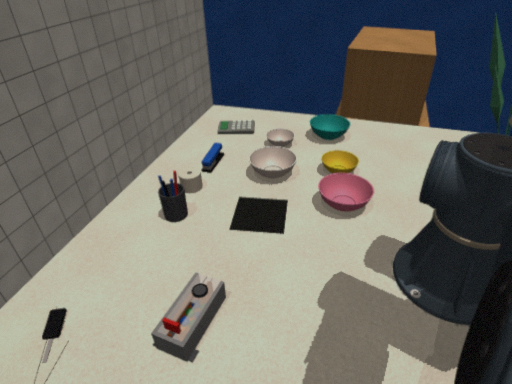

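The top view shows the vote box at (151,201) with the red pad at its left end (+y), so its front faces right towards the mat at (248,207). The white bowl is at (307,198), the smaller look-alike at (359,190). The side view shows the box at (190,315), mat at (260,214) and bowl at (273,164).

```bash
cat > h.py <<'E'
import numpy as np, cv2
from scipy.optimize import least_squares
from scipy.spatial.transform import Rotation as Ro
from workcell import robot
C={n:robot.get_calibration(n) for n in("top","side")}
def proj(n,X):
    c=C[n]; p=np.atleast_2d(X)@c["R"].T+c["t"]; s=p[:,:2]/p[:,2:]
    s=s*(1+c["k1"]*(s**2).sum(1,keepdims=True))
    return s*[c["fx"],c["fy"]]+[c["cx"],c["cy"]]
def unproj(n,uv,z):
    c=C[n]; d=(np.array(uv,float)-[c["cx"],c["cy"]])/[c["fx"],c["fy"]]; s=d.copy()
    for _ in range(20): s=d/(1+c["k1"]*(s@s))
    r=c["R"].T@np.r_[s,1]; o=-c["R"].T@c["t"]
    return o+r*(z-o[2])/r[2]
def crop(img,x0,x1,y0,y1,k): return cv2.resize(img[y0:y1,x0:x1],None,fx=k,fy=k,interpolation=cv2.INTER_CUBIC)
E
python3 - <<'E'
from h import *
t=cv2.imread("pics/top0.png"); s=cv2.imread("pics/side0.png")
a=crop(t,120,184,182,220,12); b=crop(s,145,235,265,360,6)
cv2.imwrite("pics/ct.png",a); cv2.imwrite("pics/cs.png",b)
for n,im,r,z in(("top",t,(210,285,175,240),.002),("side",s,(215,300,190,240),.002)):
    m=np.zeros(im.shape[:2],np.uint8); x0,x1,y0,y1=r
    m[y0:y1,x0:x1]=(im[y0:y1,x0:x1].max(2)<60)*255
    c=max(cv2.findContours(m,0,2)[0],key=cv2.contourArea)
    w=np.array([unproj(n,p[0],z)[:2] for p in c],np.float32)
    print(n,"mat",cv2.minAreaRect(w))
g=t.min(2); 
for r in((280,335,170,225),):
    x0,x1,y0,y1=r; print("bowl thr",g[195:199:2,283:333].tolist())
hsv=cv2.cvtColor(t,cv2.COLOR_BGR2HSV)
def red(im): 
    h=cv2.cvtColor(im,cv2.COLOR_BGR2HSV); return ((h[...,0]<6)|(h[...,0]>174))&(h[...,1]>150)&(h[...,2]>80)
for n,im,r in(("top",t,(120,184,182,220)),("side",s,(145,235,265,360))):
    x0,x1,y0,y1=r; v,u=np.nonzero(red(im)[y0:y1,x0:x1]); print(n,"red",u.mean()+x0,v.mean()+y0,u.min()+x0,u.max()+x0,v.min()+y0,v.max()+y0)
E
```

```text
top mat ((0.48985666036605835, -0.10879280418157578), (0.1505320817232132, 0.14931127429008484), 9.228933334350586)
side mat ((0.4909829795360565, -0.1067146360874176), (0.14599959552288055, 0.14566057920455933), 9.2261962890625)
bowl thr [[100, 102, 101, 83, 63, 54, 55, 60, 69, 73, 79, 85, 87, 90, 93, 86, 104, 108, 113, 110, 113, 113, 111, 112, 109, 111, 112, 110, 108, 93, 101, 99, 97, 90, 91, 87, 82, 77, 77, 68, 68, 66, 58, 63, 88, 96, 96, 102, 100, 101], [100, 101, 100, 101, 63, 50, 55, 64, 69, 75, 81, 85, 90, 92, 80, 105, 112, 110, 113, 109, 113, 111, 112, 111, 112, 110, 112, 113, 110, 110, 88, 103, 99, 95, 90, 90, 86, 80, 75, 70, 68, 63, 64, 56, 60, 90, 95, 100, 103, 103]]
top red 130.42857142857142 199.64285714285714 130 131 196 204
side red 171.51086956521738 323.30434782608694 163 179 318 332
```

View pics/ct.png

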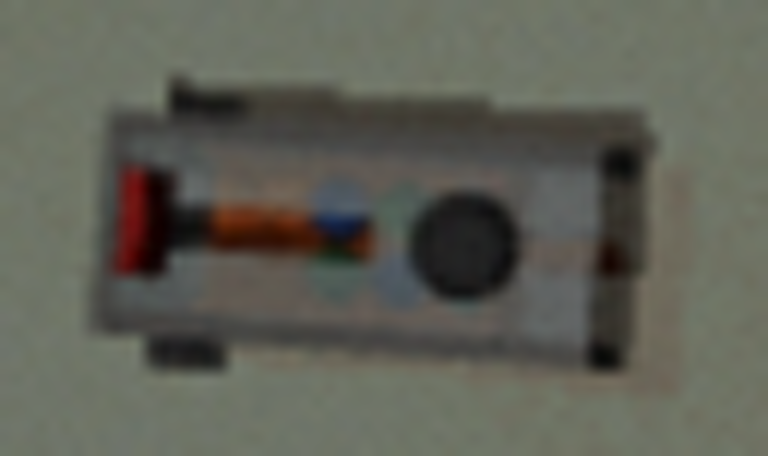

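View pics/cs.png

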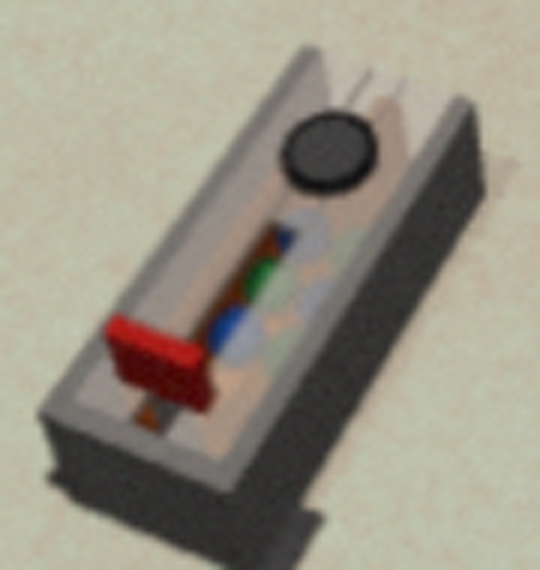

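The crops show the box's roof corners: side crop at (308,45), (472,98), (235,488), (42,415); top crop back corners at (112,108) and (95,332). The red pad is at the back end.

```bash
cat >> h.py <<'E'
def red(im):
    h=cv2.cvtColor(im,cv2.COLOR_BGR2HSV); return ((h[...,0]<6)|(h[...,0]>174))&(h[...,1]>150)&(h[...,2]>80)
def world(p,L):
    c,s=np.cos(p[2]),np.sin(p[2]); L=np.atleast_2d(L); return np.c_[p[0]+c*L[:,0]-s*L[:,1],p[1]+s*L[:,0]+c*L[:,1],L[:,2]]
E
python3 - <<'E'
from h import *
g=lambda L,k,o:(np.array(L)+.5)/k-.5+np.array(o)
sp=g([(308,45),(472,98),(235,488),(42,415)],6,(145,265))
tp=g([(112,108),(95,332)],12,(120,182))
for p in sp: print("s",unproj("side",p,.053))
for p in tp: print("t",unproj("top",p,.053))
# box frame: +x ~ world +y; box +y ~ world -x
F,B,W=-.086,.075,.0355
# side image left = +x world = -y box
Ls=np.array([(F,-W,.053),(F,W,.053),(B,W,.053),(B,-W,.053)]); Lt=np.array([(B,-W,.053),(B,W,.053)])
f=lambda p:np.r_[(proj("side",world(p,Ls))-sp).ravel(),(proj("top",world(p,Lt))-tp).ravel()]
r=least_squares(f,[.5,.3,1.57]);p=r.x;print(p,np.degrees(p[2]),r.fun.round(2))
print("pad rear",world(p,(.058,0,.069)))
print("pad centroid side pred", proj("side",world(p,(.058,0,.069))), "top", proj("top",world(p,(.054,0,.083))))
# bowl: ellipse fit, rim z=.06
for n,im,r in(("top",cv2.imread("pics/top0.png"),(283,331,172,224)),("side",cv2.imread("pics/side0.png"),(244,302,143,186))):
    x0,x1,y0,y1=r; q=im[y0:y1,x0:x1].astype(float)
    print(n,q[[0,q.shape[0]//2]][:, :6].astype(int).tolist())
cv2.imwrite("pics/bowl.png",np.vstack([cv2.resize(crop(cv2.imread("pics/top0.png"),280,336,170,226,6),(336,336)),cv2.resize(crop(cv2.imread("pics/side0.png"),244,304,143,186,6),(336,241))]))
E
```

```text
s [0.54825445 0.18315269 0.053     ]
s [0.48091321 0.18923708 0.053     ]
s [0.49448993 0.34847497 0.053     ]
s [0.56372818 0.34397904 0.053     ]
t [0.56478166 0.34009372 0.053     ]
t [0.49392495 0.34648097 0.053     ]
[0.52257285 0.271169   1.48191105] 84.90724863968632 [-0.69 -0.47  0.68 -0.07  0.17  0.36 -0.05 -0.7  -0.67  0.07 -0.65  0.03]
pad rear [[0.52772141 0.32894004 0.069     ]]
pad centroid side pred [[171.06429053 326.92107162]] top [[130.20510126 199.83925205]]
top [[[102, 117, 112], [105, 118, 113], [102, 117, 109], [103, 117, 111], [101, 117, 110], [105, 118, 111]], [[100, 114, 110], [99, 115, 112], [102, 117, 112], [110, 113, 109], [68, 70, 72], [51, 57, 65]]]
side [[[169, 190, 192], [170, 189, 192], [168, 189, 190], [165, 187, 188], [166, 187, 190], [167, 189, 191]], [[166, 186, 189], [164, 186, 190], [162, 183, 189], [166, 186, 190], [163, 184, 188], [156, 175, 180]]]
```

View pics/bowl.png

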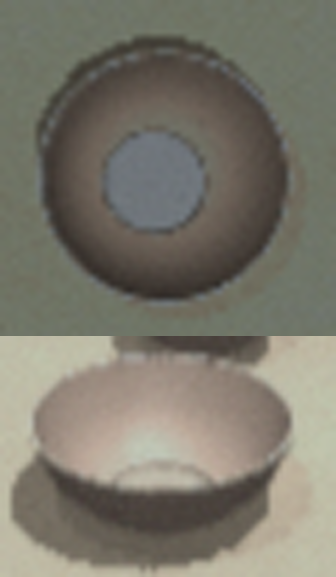

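Bowl rim centre reads at about top (307,198.5) and side (273,158.5). The tool stays pointing down in this interface. So I plan to tilt the tray in the grip by pressing its fin side on the box's side wall to about 27°, then shake the balls over the lip.

```bash
cat >> h.py <<'E'
BOX=np.array([.5226,.2712,1.4819]); MAT=np.array([.4904,-.1078])
def pose(s=None):
    s=s or robot.sense(); R=Ro.from_quat(s["tcp_rot"]).as_matrix(); return np.array(s["eef_pos"]),R
def yawy(R): return np.degrees(np.arctan2(R[1,1],R[0,1]))
def plan(*wps,start=None):
    """wps: (x,y,z,yaw_of_tool_y_deg,rows); prints tool-axis rows"""
    p,R=pose(); y=yawy(R)
    if start: p,y=np.array(start[:3]),start[3]
    print("from",p.round(4),round(y,2))
    for *t,n in wps:
        t=np.array(t,float); p0,y0=p.copy(),y; T=[];S=[]
        dy=(t[3]-y0+180)%360-180
        for i in range(1,n+1):
            f=i/n; a=np.radians(y)
            X=np.array([-np.cos(a+np.pi/2),-np.sin(a+np.pi/2),0])*1; Y=np.array([np.cos(a),np.sin(a),0]); Z=np.array([0,0,-1.])
            X=np.cross(Y,Z); A=np.array([X,Y,Z])
            q=np.round(A@(p0+f*(t[:3]-p0)-p)/.05,2)+0.; s=round(-(y0+f*dy-y)/6,2)+0.
            p=p+A.T@q*.05; y-=6*s; T.append(q.tolist());S.append(s)
        print(T,"\n",S,"max",np.abs(T).max(),np.abs(S).max())
def st():
    s=robot.sense();print(s["time_s"],s["eef_pos"].round(4),round(yawy(pose(s)[1]),2),s["contact_force"].round(1),s["grip_width"],s["grasp_force"],s["joint_pos"].round(2))
E
python3 - <<'E'
from h import *
print("bowl",unproj("top",(307.1,198.5),.06),unproj("side",(273.1,158.4),.06))
print(world(BOX,[(.058+.03,0,0),(.058+.011,0,0),(.008+.011,0,0)]))
a=world(BOX,(.098,0,0))[0]
plan((a[0],a[1],.2,-5.1,14),(a[0],a[1],.061,-5.1,4))
E
```

```text
bowl [ 0.51436278 -0.3324602   0.06      ] [ 0.50953451 -0.32503744  0.06      ]
[[0.53041258 0.35885252 0.        ]
 [0.52872577 0.33992754 0.        ]
 [0.52428681 0.29012498 0.        ]]
from [0.1208 0.5362 0.2008] 77.29
[[-0.62, -0.1, 0.0], [-0.64, -0.04, 0.0], [-0.63, 0.02, 0.0], [-0.63, 0.09, 0.0], [-0.61, 0.15, 0.01], [-0.6, 0.22, 0.0], [-0.57, 0.28, 0.0], [-0.53, 0.33, 0.0], [-0.51, 0.39, 0.0], [-0.46, 0.43, 0.0], [-0.41, 0.48, 0.0], [-0.36, 0.52, 0.0], [-0.3, 0.56, 0.0], [-0.25, 0.58, 0.01]] 
 [np.float64(0.98), np.float64(0.98), np.float64(0.98), np.float64(0.98), np.float64(0.98), np.float64(0.99), np.float64(0.98), np.float64(0.98), np.float64(0.98), np.float64(0.98), np.float64(0.98), np.float64(0.98), np.float64(0.98), np.float64(0.98)] max 0.64 0.99
[[0.0, 0.0, 0.69], [0.0, 0.0, 0.7], [0.0, 0.0, 0.69], [0.0, 0.0, 0.7]] 
 [np.float64(0.0), np.float64(0.0), np.float64(0.0), np.float64(0.0)] max 0.7 0.0
```

Emit:
carry_out:
  translation:
    - [-0.62,-0.1,0]
    - [-0.64,-0.04,0]
    - [-0.63,0.02,0]
    - [-0.63,0.09,0]
    - [-0.61,0.15,0]
    - [-0.6,0.22,0]
    - [-0.57,0.28,0]
    - [-0.53,0.33,0]
    - [-0.51,0.39,0]
    - [-0.46,0.43,0]
    - [-0.41,0.48,0]
    - [-0.36,0.52,0]
    - [-0.3,0.56,0]
    - [-0.25,0.58,0]
    - [0,0,0.6]
    - [0,0,0.7]
    - [0,0,0.7]
    - [0,0,0.8]
  spin: [0.98,0.98,0.98,0.98,0.98,0.98,0.98,0.98,0.98,0.98,0.98,0.98,0.98,0.98,0,0,0,0]
  fingers: 1
  squeeze: 40

```text
time_s: 2.35
eef_pos: [0.5315, 0.3694, 0.0601]
tcp_rot: [0.737, 0.675, 0.0, 0.0]
contact_force: [0.7, -0.5, 1.2]
grip_width: 0.0002
grasp_force: 0.0
```

Run:
```python
from h import *
st()
a=world(BOX,(.071,0,0))[0]
plan((a[0],a[1],.061,-5.1,5))
```

```text
2.35 [0.5315 0.3694 0.0601] -5.03 [ 0.7 -0.5  1.2] 0.00020153398938475836 0.0 [ 0.54  0.68  1.49 -0.    0.97  0.62]
from [0.5315 0.3694 0.0601] -5.03
[[-0.11, 0.0, 0.0], [-0.11, 0.0, -0.01], [-0.11, 0.0, 0.0], [-0.11, 0.0, 0.0], [-0.11, 0.0, -0.01]] 
 [np.float64(0.0), np.float64(0.0), np.float64(0.01), np.float64(0.0), np.float64(0.0)] max 0.11 0.01
```

Emit:
carry_out:
  translation:
    - [-0.2,0,0]
    - [-0.2,0,0]
    - [-0.1,0,0]
    - [-0.1,0,0]
    - [-0.1,0,0]
  spin: [0,0,0,0,0]

```text
time_s: 2.98
eef_pos: [0.5287, 0.3344, 0.0619]
tcp_rot: [0.737, 0.675, 0.0, 0.0]
contact_force: [1.1, -0.9, -0.2]
grip_width: -0.0002
grasp_force: 0.0
```

Emit:
carry_out:
  translation:
    - [-0.2,0,0]
    - [-0.2,0,0]
    - [-0.2,0,0]
    - [-0.1,0,0]
  spin: [0,0,0,0]

```text
time_s: 3.48
eef_pos: [0.5254, 0.299, 0.0613]
tcp_rot: [0.738, 0.675, -0.0, 0.0]
contact_force: [-0.8, -0.8, 0.6]
grip_width: -0.0
grasp_force: 0.0
```

Run:
```python
from h import *
st()
im=robot.read_camera("side"); im2=robot.read_camera("top")
cv2.imwrite("pics/e1.png",np.hstack([crop(im,135,235,235,360,4),crop(im2,115,205,155,280,4)]))
```

```text
3.475 [0.5254 0.299  0.0613] -5.05 [-0.8 -0.8  0.6] -4.244516349532486e-05 0.0 [ 0.44  0.62  1.61 -0.    0.91  0.53]
```

View pics/e1.png

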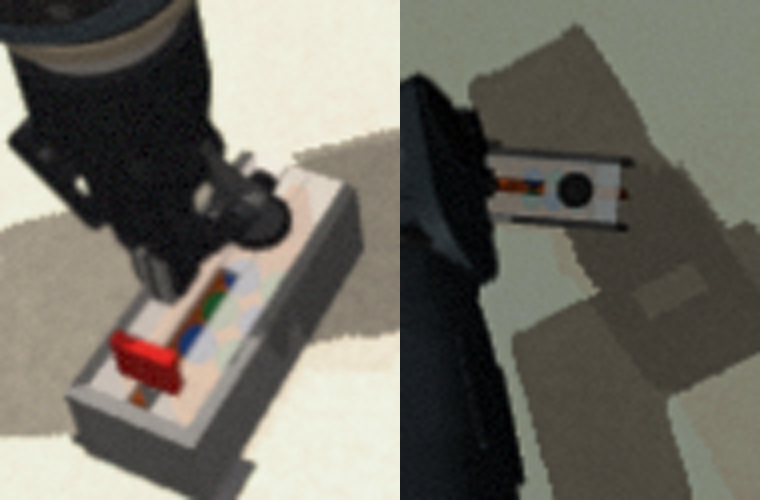

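Run:
```python
from h import *
p,R=pose(); print(proj("side",p),proj("side",p+[0,0,.02]),proj("side",[p+R[:,1]*.015,p-R[:,1]*.015]))
for z in(.061,.08,.1,.12): print(z,unproj("side",(176,309),z))
for n,im in(("s",cv2.imread("pics/side0.png")),): 
    v,u=np.nonzero(red(im)[265:360,145:235]); print(u.mean()+145,v.mean()+265)
```

```text
[[180.25095955 316.3143261 ]] [[178.58995028 310.02280381]] [[173.65534788 313.8306069 ]
 [186.94568202 318.83026204]]
0.061 [0.54134928 0.28648927 0.061     ]
0.08 [0.53189585 0.29779117 0.08      ]
0.1 [0.52194488 0.30968791 0.1       ]
0.12 [0.5119939  0.32158464 0.12      ]
171.51086956521738 323.30434782608694
```

The picture shows the fingers already past the pad: tip at crop (165,295), pad unmoved at (147,360). The fingertip is therefore higher than I reckoned. I go back behind the box and probe the counter to find the true tip height.

Emit:
carry_out:
  translation:
    - [0,0,-0.5]
    - [0.5,0,0]
    - [0.6,0,0]
    - [0.7,0,0]
    - [0,0,0.5]
    - [0,0,0.2]
    - [0,0,0.2]
    - [0,0,0]
  spin: [0,0,0,0,0,0,0,0]

```text
time_s: 4.58
eef_pos: [0.5332, 0.389, 0.0409]
tcp_rot: [0.738, 0.675, -0.0, -0.0]
contact_force: [-0.1, -0.4, -0.8]
grip_width: -0.0002
grasp_force: 0.0
```

Run:
```python
from h import *
st(); p,R=pose(); print((proj("side",p)-[110,270])*8,proj("top",p))
im=robot.read_camera("side")
cv2.imwrite("pics/e2.png",crop(im,110,210,270,345,8))
```

```text
4.575 [0.5332 0.389  0.0409] -5.05 [-0.1 -0.4 -0.8] -0.0001922245567188808 0.0 [0.56 0.73 1.46 0.   0.96 0.65]
[[358.81606315 752.67932255]] [[117.72028718 199.3841522 ]]
```

View pics/e2.png

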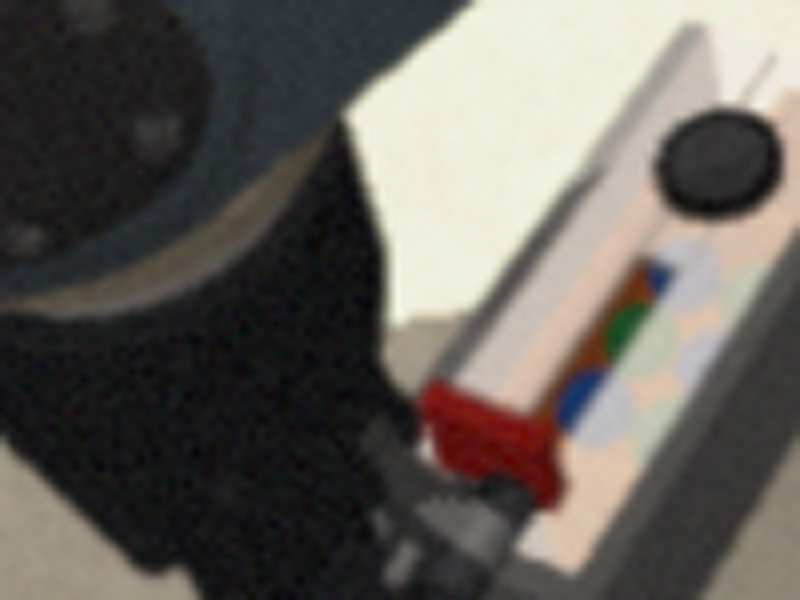

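Finger tips show near crop (450,590) behind the red pad (490,440). I go on probing down.

Emit:
carry_out:
  translation:
    - [0,0,0.3]
    - [0,0,0.2]
    - [0,0,0.1]
    - [0,0,0.06]
    - [0,0,0]
  spin: [0,0,0,0,0]

```text
time_s: 5.25
eef_pos: [0.5333, 0.3894, 0.0082]
tcp_rot: [0.737, 0.675, -0.0, -0.0]
contact_force: [-0.4, -0.3, 0.2]
grip_width: -0.0001
grasp_force: 0.0
```

Emit:
carry_out:
  translation:
    - [0,0,0.06]
    - [0,0,0.06]
    - [0,0,0]
  spin: [0,0,0]

```text
time_s: 5.62
eef_pos: [0.5331, 0.3893, 0.002]
tcp_rot: [0.737, 0.675, -0.0, -0.0]
contact_force: [-0.2, 0.5, 0.2]
grip_width: -0.0002
grasp_force: 0.0
```

Run:
```python
from h import *
p,R=pose(); 
im=robot.read_camera("side"); t=robot.read_camera("top")
print(p,proj("side",p),proj("side",world(BOX,[(.075,-.0355,.053),(.075,.0355,.053),(.058,0,.069)])))
a=crop(im,110,230,280,384,5)
q=lambda X:tuple(int(v) for v in ((proj("side",X)[0]-[110,280]+.5)*5))
cv2.circle(a,q(p),4,(255,0,255),1); cv2.circle(a,q(p+[0,0,.06]),4,(255,255,0),1)
cv2.imwrite("pics/e3.png",a)
```

```text
[0.53313227 0.38927424 0.00203231] [[159.07120135 374.98086664]] [[151.50963444 333.05738987]
 [183.89873552 346.29163068]
 [171.04287609 326.93151292]]
```

View pics/e3.png

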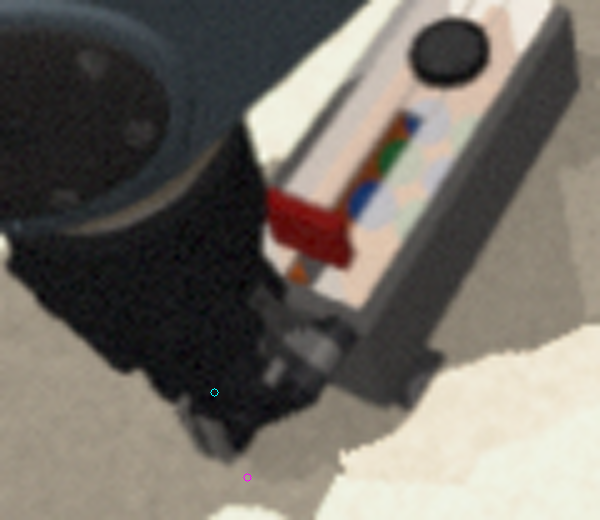

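Tip visible at crop (230,460), the reported TCP projects to (247,478). I probe lower still.

Emit:
carry_out:
  translation:
    - [0,0,0.06]
    - [0,0,0.04]
    - [0,0,0]
  spin: [0,0,0]

```text
time_s: 6.1
eef_pos: [0.5331, 0.3893, -0.003]
tcp_rot: [0.737, 0.675, -0.0, -0.0]
contact_force: [0.2, 0.1, 0.7]
grip_width: -0.0001
grasp_force: 0.0
```

Emit:
carry_out:
  translation:
    - [0,0,0.08]
    - [0,0,0]
  spin: [0,0]

```text
time_s: 6.35
eef_pos: [0.5331, 0.3892, -0.0071]
tcp_rot: [0.737, 0.675, -0.0, -0.0]
contact_force: [-0.1, -0.3, 0.2]
grip_width: -0.0001
grasp_force: 0.0
```

Emit:
carry_out:
  translation:
    - [0,0,0.06]
    - [0,0,0]
  spin: [0,0]

```text
time_s: 6.6
eef_pos: [0.5331, 0.3893, -0.01]
tcp_rot: [0.737, 0.675, -0.0, -0.0]
contact_force: [0.1, -0.4, 0.2]
grip_width: -0.0
grasp_force: 0.0
```

Emit:
carry_out:
  translation:
    - [0,0,0.06]
    - [0,0,0]
  spin: [0,0]

```text
time_s: 6.85
eef_pos: [0.5331, 0.3893, -0.013]
tcp_rot: [0.737, 0.675, -0.0, -0.0]
contact_force: [-0.1, 0.3, 1.0]
grip_width: 0.0
grasp_force: 0.0
```

Emit:
carry_out:
  translation:
    - [0,0,0.06]
    - [0,0,0]
  spin: [0,0]

```text
time_s: 7.1
eef_pos: [0.5331, 0.3893, -0.016]
tcp_rot: [0.737, 0.675, -0.0, -0.0]
contact_force: [0.5, -0.2, -0.1]
grip_width: -0.0
grasp_force: 0.0
```

Emit:
carry_out:
  translation:
    - [0,0,0.06]
    - [0,0,0]
  spin: [0,0]

```text
time_s: 7.35
eef_pos: [0.5331, 0.3893, -0.019]
tcp_rot: [0.737, 0.675, -0.0, -0.0]
contact_force: [0.1, -0.2, 0.0]
grip_width: -0.0001
grasp_force: 0.0
```

Emit:
carry_out:
  translation:
    - [0,0,0.06]
    - [0,0,0]
  spin: [0,0]

```text
time_s: 7.6
eef_pos: [0.5331, 0.3893, -0.022]
tcp_rot: [0.737, 0.675, -0.0, -0.0]
contact_force: [0.9, 0.4, -0.3]
grip_width: 0.0001
grasp_force: 0.0
```

Emit:
carry_out:
  translation:
    - [0,0,0.06]
    - [0,0,0]
  spin: [0,0]

```text
time_s: 7.85
eef_pos: [0.5331, 0.3893, -0.025]
tcp_rot: [0.737, 0.675, -0.0, -0.0]
contact_force: [-0.4, -0.5, -0.5]
grip_width: 0.0001
grasp_force: 0.0
```

Emit:
carry_out:
  translation:
    - [0,0,0.06]
    - [0,0,0]
  spin: [0,0]

```text
time_s: 8.1
eef_pos: [0.5331, 0.3893, -0.028]
tcp_rot: [0.737, 0.675, -0.0, -0.0]
contact_force: [-0.5, 1.1, -0.2]
grip_width: 0.0004
grasp_force: 0.0
```

Emit:
carry_out:
  translation:
    - [0,0,0.06]
    - [0,0,0]
  spin: [0,0]

```text
time_s: 8.35
eef_pos: [0.5335, 0.3895, -0.0299]
tcp_rot: [0.737, 0.675, 0.0, 0.0]
contact_force: [-3.0, -1.5, 7.9]
grip_width: 0.0002
grasp_force: 4.1
```

The counter is touched at reported z = -0.029, so the true tip is 29 mm higher than reported. I correct for that and press the pad again.

Emit:
carry_out:
  translation:
    - [0,0,-0.64]
    - [0,0,-0.6]
    - [-0.3,0,0]
    - [-0.3,0,0]
    - [-0.2,0,0]
    - [-0.14,0,0]
    - [0,0,0]
  spin: [0,0,0,0,0,0,0]

```text
time_s: 9.22
eef_pos: [0.5291, 0.3421, 0.031]
tcp_rot: [0.738, 0.675, -0.0, -0.0]
contact_force: [0.6, -0.4, -0.4]
grip_width: 0.0003
grasp_force: 0.0
```

Emit:
carry_out:
  translation:
    - [-0.1,0,0]
    - [-0.1,0,0]
    - [-0.1,0,0]
    - [0,0,0]
  spin: [0,0,0,0]

```text
time_s: 9.72
eef_pos: [0.5277, 0.3273, 0.0312]
tcp_rot: [0.738, 0.675, -0.0, -0.0]
contact_force: [1.0, 3.5, -1.6]
grip_width: 0.0002
grasp_force: 1.4
```

Emit:
carry_out:
  translation:
    - [-0.2,0,0]
    - [-0.2,0,0]
    - [-0.2,0,0]
    - [-0.06,0,0]
    - [0,0,0]
  spin: [0,0,0,0,0]

```text
time_s: 10.35
eef_pos: [0.5245, 0.2949, 0.0313]
tcp_rot: [0.738, 0.675, -0.0, -0.0]
contact_force: [-2.4, 5.9, -2.1]
grip_width: -0.0
grasp_force: 2.7
```

Emit:
carry_out:
  translation:
    - [-0.04,0,0]
    - [0,0,0]
  spin: [0,0]

```text
time_s: 10.6
eef_pos: [0.5243, 0.2932, 0.0313]
tcp_rot: [0.737, 0.675, -0.0, -0.0]
contact_force: [-2.2, 6.5, -1.6]
grip_width: -0.0003
grasp_force: 3.1
```

Emit:
carry_out:
  translation:
    - [-0.03,0,0]
    - [0,0,0]
  spin: [0,0]

```text
time_s: 10.85
eef_pos: [0.5242, 0.2918, 0.0313]
tcp_rot: [0.737, 0.675, -0.0, -0.0]
contact_force: [-2.7, 7.9, -2.0]
grip_width: -0.0002
grasp_force: 3.4
```

Emit:
carry_out:
  translation:
    - [-0.03,0,0]
    - [0,0,0]
  spin: [0,0]

```text
time_s: 11.1
eef_pos: [0.5242, 0.2913, 0.0314]
tcp_rot: [0.738, 0.675, 0.001, -0.001]
contact_force: [-2.9, 14.5, -4.3]
grip_width: 0.0
grasp_force: 6.9
```

Emit:
carry_out:
  translation:
    - [-0.02,0,0]
    - [0,0,0]
  spin: [0,0]

```text
time_s: 11.35
eef_pos: [0.5242, 0.2912, 0.0314]
tcp_rot: [0.738, 0.675, 0.002, -0.001]
contact_force: [-1.9, 19.9, -5.5]
grip_width: -0.0001
grasp_force: 9.8
```

Stop reached (force jumps to 20 N with no motion). I back off gently, rise, open and move over the fin.

Run:
```python
from h import *
a=world(BOX,(.08,0,0))[0]; f=world(BOX,(-.119,0,0))[0]; print(f)
plan((a[0],a[1],.0314,-5.1,4),(a[0],a[1],.12,-5.1,3),(f[0],f[1],.12,-5.1,6))
```

```text
[0.51203526 0.15266989 0.        ]
from [0.5242 0.2912 0.0314] -5.05
[[0.3, 0.0, 0.0], [0.3, 0.0, 0.0], [0.3, 0.0, 0.0], [0.3, 0.0, 0.0]] 
 [np.float64(0.0), np.float64(0.0), np.float64(0.01), np.float64(0.0)] max 0.3 0.01
[[0.0, 0.0, -0.59], [0.0, 0.0, -0.59], [0.0, 0.0, -0.59]] 
 [np.float64(0.0), np.float64(0.0), np.float64(0.0)] max 0.59 0.0
[[-0.66, 0.0, 0.0], [-0.67, 0.0, 0.0], [-0.66, 0.0, 0.0], [-0.66, 0.0, 0.0], [-0.67, 0.0, 0.0], [-0.66, 0.01, 0.0]] 
 [np.float64(0.0), np.float64(0.0), np.float64(0.0), np.float64(0.0), np.float64(0.0), np.float64(0.0)] max 0.67 0.0
```

Emit:
carry_out:
  translation:
    - [0.3,0,0]
    - [0.3,0,0]
    - [0.3,0,0]
    - [0.35,0,0]
    - [0,0,-0.6]
    - [0,0,-0.6]
    - [0,0,-0.6]
  spin: [0,0,0,0,0,0,0]

```text
time_s: 12.22
eef_pos: [0.53, 0.3514, 0.1223]
tcp_rot: [0.737, 0.675, -0.0, 0.0]
contact_force: [-0.4, -0.1, -0.0]
grip_width: -0.0003
grasp_force: 0.0
```

Run:
```python
from h import *
st()
def fin(im):
    h=cv2.cvtColor(im,cv2.COLOR_BGR2HSV); return (h[...,0]<16)&(h[...,1]>140)&(h[...,2]>50)
out=[]
for n in("side","top"):
    im=robot.read_camera(n); cv2.imwrite(f"pics/f_{n}.png",im)
    f=world(BOX,[(-.119,0,.04),(-.102,0,.04),(-.135,0,.04),(-.101,.026,.034),(-.101,-.026,.034)]); q=proj(n,f); c=q[0].astype(int); print(n,q.round(1).tolist())
    m=fin(im); x0,y0=c-22; v,u=np.nonzero(m[y0:y0+44,x0:x0+44]); print(len(u),u.mean()+x0,v.mean()+y0,u.min()+x0,u.max()+x0,v.min()+y0,v.max()+y0)
    out.append(crop(im,c[0]-40,c[0]+40,c[1]-40,c[1]+50,5))
cv2.imwrite("pics/fin.png",np.hstack(out))
```

```text
12.225 [0.53   0.3514 0.1223] -5.01 [-0.4 -0.1 -0. ] -0.00032769145720239093 0.0 [ 0.51  0.59  1.49 -0.    1.07  0.6 ]
side [[216.9, 269.4], [213.4, 274.8], [220.2, 264.5], [223.8, 280.3], [203.3, 273.7]]
92 217.93478260869566 272.9130434782609 213 222 266 279
top [[178.3, 203.1], [173.9, 202.9], [182.5, 203.4], [173.5, 209.7], [174.5, 196.1]]
45 175.44444444444446 203.57777777777778 170 183 197 210
```

View pics/fin.png

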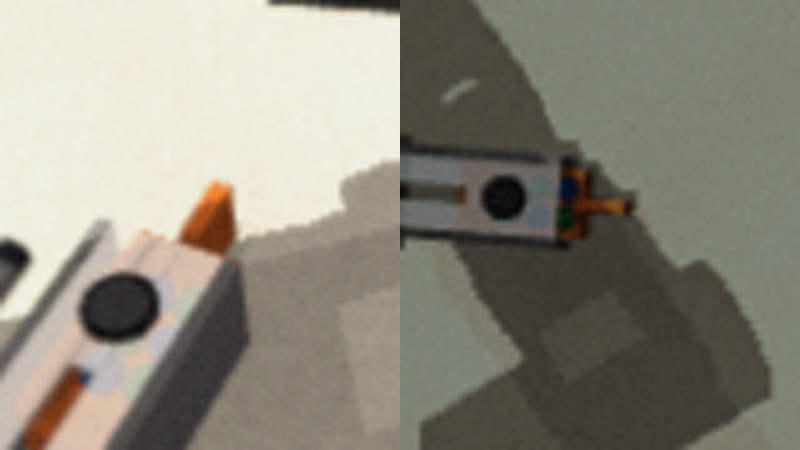

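The tray is out: fin tip in the top image at (183,203), as predicted (182.5,203.4), and the side view agrees. I go to the fin.

Run:
```python
from h import *
f=world(BOX,(-.119,0,0))[0]
plan((f[0],f[1],.122,-5.1,6),(f[0],f[1],-.018,-5.1,5))
```

```text
from [0.5315 0.3522 0.1248] -5.01
[[-0.67, -0.01, 0.01], [-0.67, 0.0, 0.01], [-0.67, -0.01, 0.01], [-0.66, -0.01, 0.01], [-0.67, 0.0, 0.01], [-0.67, -0.01, 0.01]] 
 [np.float64(0.0), np.float64(0.0), np.float64(0.01), np.float64(0.0), np.float64(0.0), np.float64(0.0)] max 0.67 0.01
[[0.0, 0.0, 0.56], [0.0, 0.0, 0.56], [0.0, 0.0, 0.56], [0.0, 0.0, 0.56], [0.0, 0.0, 0.56]] 
 [np.float64(0.0), np.float64(0.0), np.float64(0.0), np.float64(0.0), np.float64(0.0)] max 0.56 0.0
```

Emit:
carry_out:
  translation:
    - [-0.67,-0.01,0]
    - [-0.67,0,0]
    - [-0.67,-0.01,0]
    - [-0.67,0,0]
    - [-0.67,-0.01,0]
    - [-0.67,0,0]
    - [0,0,0.6]
    - [0,0,0.6]
    - [0,0,0.6]
    - [0,0,0.6]
    - [0,0,0.4]
    - [0,0,0]
  spin: [0,0,0,0,0,0,0,0,0,0,0,0]
  fingers: 0

```text
time_s: 13.82
eef_pos: [0.5097, 0.1508, -0.0202]
tcp_rot: [0.737, 0.675, -0.001, -0.001]
contact_force: [0.5, 0.9, 0.4]
grip_width: 0.0856
grasp_force: 0.0
```

Emit:
carry_out:
  translation:
    - [0,0,0]
    - [0,0,0]
    - [0,0,0]
    - [0,0,0]
    - [0,0,0]
    - [0,0,0]
  spin: [0,0,0,0,0,0]
  fingers: 1
  squeeze: 70

```text
time_s: 14.58
eef_pos: [0.5111, 0.151, -0.0183]
tcp_rot: [0.737, 0.675, 0.0, 0.0]
contact_force: [-1.9, 0.7, 5.4]
grip_width: 0.0089
grasp_force: 68.4
```

Run:
```python
from h import *
st()
p,_=pose(); d=world(BOX,(-.11,0,0))[0,:2]-BOX[:2]; q=p[:2]+d
f=MAT-.068*np.array([np.cos(np.radians(-5.1)),np.sin(np.radians(-5.1))])
print(f); z=p[2]
plan((q[0],q[1],z,-5.1,10),(q[0],q[1],z+.03,-5.1,3),(f[0],f[1],z+.03,-95.1,16),(f[0],f[1],z+.006,-95.1,4))
```

```text
14.575 [ 0.5111  0.151  -0.0183] -5.03 [-1.9  0.7  5.4] 0.008944023899195878 68.35792422294617 [0.2  0.65 1.83 0.   0.66 0.29]
[ 0.42266921 -0.10175519]
from [ 0.5111  0.151  -0.0183] -5.03
[[-0.22, 0.0, 0.0], [-0.22, 0.0, 0.0], [-0.22, 0.0, 0.0], [-0.22, 0.0, 0.0], [-0.22, 0.0, 0.0], [-0.22, 0.0, 0.0], [-0.22, 0.0, 0.0], [-0.22, 0.0, 0.0], [-0.22, 0.0, 0.0], [-0.22, 0.0, 0.0]] 
 [np.float64(0.0), np.float64(0.0), np.float64(0.0), np.float64(0.0), np.float64(0.01), np.float64(0.0), np.float64(0.0), np.float64(0.0), np.float64(0.0), np.float64(0.0)] max 0.22 0.01
[[0.0, 0.0, -0.2], [0.0, 0.0, -0.2], [0.0, 0.0, -0.2]] 
 [np.float64(0.0), np.float64(0.0), np.float64(0.0)] max 0.2 0.0
[[-0.19, -0.08, 0.0], [-0.19, -0.07, 0.0], [-0.2, -0.04, 0.0], [-0.2, -0.02, 0.0], [-0.21, -0.01, 0.0], [-0.2, 0.02, 0.0], [-0.2, 0.03, 0.0], [-0.2, 0.06, 0.0], [-0.19, 0.07, 0.0], [-0.18, 0.1, 0.0], [-0.17, 0.11, 0.0], [-0.16, 0.12, 0.0], [-0.15, 0.14, 0.0], [-0.13, 0.16, 0.0], [-0.12, 0.17, 0.0], [-0.1, 0.18, 0.0]] 
 [np.float64(0.94), np.float64(0.94), np.float64(0.93), np.float64(0.94), np.float64(0.94), np.float64(0.94), np.float64(0.93), np.float64(0.94), np.float64(0.94), np.float64(0.94), np.float64(0.93), np.float64(0.94), np.float64(0.94), np.float64(0.94), np.float64(0.93), np.float64(0.94)] max 0.21 0.94
[[0.0, 0.0, 0.12], [0.0, 0.0, 0.12], [0.0, 0.0, 0.12], [0.0, 0.0, 0.12]] 
 [np.float64(0.0), np.float64(0.0), np.float64(0.0), np.float64(0.0)] max 0.12 0.0
```

Emit:
carry_out:
  translation:
    - [-0.1,0,0]
    - [-0.22,0,0]
    - [-0.24,0,0]
    - [-0.24,0,0]
    - [-0.24,0,0]
    - [-0.24,0,0]
    - [-0.24,0,0]
    - [-0.24,0,0]
    - [-0.24,0,0]
    - [-0.2,0,0]
    - [0,0,-0.2]
    - [0,0,-0.2]
    - [0,0,-0.2]
  spin: [0,0,0,0,0,0,0,0,0,0,0,0,0]

```text
time_s: 16.2
eef_pos: [0.501, 0.0415, 0.012]
tcp_rot: [0.737, 0.676, -0.0, 0.0]
contact_force: [0.9, 0.6, -2.2]
grip_width: 0.0088
grasp_force: 68.3
```

Emit:
carry_out:
  translation:
    - [-0.19,-0.08,0]
    - [-0.19,-0.07,0]
    - [-0.2,-0.04,0]
    - [-0.2,-0.02,0]
    - [-0.21,-0.01,0]
    - [-0.2,0.02,0]
    - [-0.2,0.03,0]
    - [-0.2,0.06,0]
    - [-0.19,0.07,0]
    - [-0.18,0.1,0]
    - [-0.17,0.11,0]
    - [-0.16,0.12,0]
    - [-0.15,0.14,0]
    - [-0.13,0.16,0]
    - [-0.12,0.17,0]
    - [-0.1,0.18,0]
    - [0,0,0]
  spin: [0.94,0.94,0.94,0.94,0.94,0.94,0.94,0.94,0.94,0.94,0.94,0.94,0.94,0.94,0.94,0.94,0]

```text
time_s: 18.32
eef_pos: [0.4223, -0.1022, 0.0117]
tcp_rot: [0.999, -0.046, 0.0, 0.0]
contact_force: [-0.1, 0.5, -2.1]
grip_width: 0.009
grasp_force: 68.4
```

Run:
```python
from h import *
st()
im=robot.read_camera("side"); cv2.imwrite("pics/g_side.png",im)
h=cv2.cvtColor(im,cv2.COLOR_BGR2HSV); m=((h[...,0]<20)&(h[...,1]>140)&(h[...,2]>50)).astype(np.uint8)
n,l,s,c=cv2.connectedComponentsWithStats(m[170:270,200:350]); print([(s[i].tolist(),c[i].round(1).tolist()) for i in range(1,n) if s[i][4]>20])
print(proj("side",[[.4227,-.1018,.06]]),proj("side",MAT.tolist()+[.02]))
plan((.4227,-.1018,-.0183+.0045,-95.1,5))
```

```text
18.325 [ 0.4223 -0.1022  0.0117] -95.27 [-0.1  0.5 -2.1] 0.00899972116906339 68.35047841072083 [-0.34  0.47  2.08 -0.    0.59  1.32]
[([39, 19, 39, 26, 589], [57.3, 32.5])]
[[282.43088511 202.71799992]] [[259.67898524 208.68037761]]
from [ 0.4225 -0.1019  0.0116] -95.17
[[0.0, 0.0, 0.1], [0.0, 0.0, 0.1], [0.0, 0.0, 0.1], [0.0, 0.0, 0.11], [0.0, 0.0, 0.1]] 
 [np.float64(0.0), np.float64(0.0), np.float64(-0.01), np.float64(0.0), np.float64(0.0)] max 0.11 0.01
```

Emit:
carry_out:
  translation:
    - [0,0,0.16]
    - [0,0,0.16]
    - [0,0,0.12]
    - [0,0,0.06]
    - [0,0,0.04]
    - [0,0,0]
  spin: [0,0,0,0,0,0]

```text
time_s: 19.12
eef_pos: [0.4224, -0.102, -0.0157]
tcp_rot: [0.999, -0.046, -0.0, -0.0]
contact_force: [0.1, 0.1, -3.2]
grip_width: 0.0085
grasp_force: 68.4
```

Emit:
carry_out:
  translation:
    - [0,0,0.02]
    - [0,0,0]
  spin: [0,0]

```text
time_s: 19.38
eef_pos: [0.4226, -0.1021, -0.0163]
tcp_rot: [0.999, -0.046, 0.0, 0.0]
contact_force: [-1.9, 0.9, 5.0]
grip_width: 0.0088
grasp_force: 69.6
```

Emit:
carry_out:
  translation:
    - [0,0,0]
    - [0,0,0]
    - [0,0,0]
    - [0,0,0]
    - [0,0,-0.5]
    - [0,0,-0.6]
    - [0,0,-0.6]
    - [0,0,0]
  spin: [0,0,0,0,0,0,0,0]
  fingers: 0

```text
time_s: 20.38
eef_pos: [0.4235, -0.1024, 0.0699]
tcp_rot: [0.999, -0.046, 0.002, 0.001]
contact_force: [-1.4, 0.2, -0.2]
grip_width: 0.0853
grasp_force: 0.0
```

```bash
cat >> h.py <<'E'
def tray(n,z=.036):
    im=robot.read_camera(n); h=cv2.cvtColor(im,cv2.COLOR_BGR2HSV); m=((h[...,0]<20)&(h[...,1]>130)&(h[...,2]>40)).astype(np.uint8)
    return im,m
E
python3 - <<'E'
from h import *
st()
for n in("side","top"):
    im,m=tray(n); cv2.imwrite(f"pics/h_{n}.png",im)
    c=proj(n,[*MAT,.02])[0].astype(int); x0,y0=c-[40,35]
    nn,l,s,ce=cv2.connectedComponentsWithStats(m[y0:y0+70,x0:x0+80])
    i=1+np.argmax(s[1:,4]); print(n,s[i]+[x0,y0,0,0,0],ce[i]+[x0,y0])
    L=[(a,b,z) for a in(-.05,.05) for b in(-.026,.026) for z in(0,.034)]+[(-.084,0,.04),(-.084,0,.006)]
    for dx in(0,):
        q=proj(n,world([*MAT,np.radians(-5.1)],L)+[0,0,.002]); hull=cv2.convexHull((q*1).astype(np.float32)); M=cv2.moments(hull)
        print("pred bbox",q.min(0),q.max(0))
plan((*MAT,.068,-95.1,2),(*MAT,-.024,-95.1,4))
E
```

```text
20.375 [ 0.4235 -0.1024  0.0699] -95.26 [-1.4  0.2 -0.2] 0.08532716464131385 0.0 [-0.34  0.35  2.05 -0.    0.73  1.32]
side [239 196  48  27 777] [261.88931789 209.68211068]
pred bbox [239.71044836 195.47902529] [287.82943223 223.123361  ]
top [241 193  15  21 161] [247.77018634 200.21118012]
pred bbox [239.41889277 193.310352  ] [254.88597241 229.19752639]
from [ 0.4222 -0.102   0.068 ] -95.27
[[0.68, 0.0, 0.0], [0.69, -0.01, 0.0]] 
 [np.float64(-0.01), np.float64(-0.02)] max 0.69 0.02
[[0.0, 0.0, 0.46], [0.0, 0.0, 0.46], [0.0, 0.0, 0.46], [0.0, 0.0, 0.46]] 
 [np.float64(0.0), np.float64(0.0), np.float64(0.0), np.float64(0.0)] max 0.46 0.0
```

Tray lies where intended (side bbox 239–287 × 196–223 vs predicted 240–288 × 195–223). Now I grip it at mid-length.

Emit:
carry_out:
  translation:
    - [0.68,0,0]
    - [0.69,0,0]
    - [0,0,0]
    - [0,0,0.5]
    - [0,0,0.5]
    - [0,0,0.5]
    - [0,0,0.34]
    - [0,0,0]
  spin: [0,0,0,0,0,0,0,0]

```text
time_s: 21.48
eef_pos: [0.4893, -0.108, -0.0249]
tcp_rot: [0.999, -0.046, -0.001, -0.0]
contact_force: [0.1, -0.3, -0.6]
grip_width: 0.0855
grasp_force: 0.0
```

Emit:
carry_out:
  translation:
    - [0,0,0]
    - [0,0,0]
    - [0,0,0]
    - [0,0,0]
    - [0,0,0]
  spin: [0,0,0,0,0]
  fingers: 1
  squeeze: 30

```text
time_s: 22.1
eef_pos: [0.4911, -0.1085, -0.0229]
tcp_rot: [0.999, -0.046, 0.001, 0.0]
contact_force: [-1.8, 1.1, 7.6]
grip_width: 0.0514
grasp_force: 32.3
```

Run:
```python
from h import *
st()
z=pose()[0][2]
# grip centre D outside the +x side wall (-y of box), box x=-.01
for D in(.042,):
    g=world(BOX,(-.01,-(.0355+D),0))[0]; print(g, "tray underside true z now .002")
    u=z+.053-.002  # rep z when underside touches wall top
    print("touch rep z",u)
    h=world(BOX,(-.01,-(.0355+.10),0))[0]
    plan((MAT[0],MAT[1],z+.09,-95.1,3),(g[0],g[1],u+.035,-95.1,16))
```

```text
22.1 [ 0.4911 -0.1085 -0.0229] -95.27 [-1.8  1.1  7.6] 0.05136526528306799 32.28674590587616 [-0.31  0.62  1.91 -0.    0.61  1.35]
[0.59890618 0.25435909 0.        ] tray underside true z now .002
touch rep z 0.028149242852835862
from [ 0.4911 -0.1085 -0.0229] -95.27
[[-0.01, 0.0, -0.6], [0.0, -0.01, -0.6], [-0.01, 0.0, -0.6]] 
 [np.float64(-0.01), np.float64(-0.01), np.float64(-0.01)] max 0.6 0.01
[[0.1, -0.46, 0.01], [0.09, -0.47, 0.0], [0.1, -0.46, 0.01], [0.09, -0.46, 0.0], [0.1, -0.47, 0.01], [0.09, -0.46, 0.0], [0.1, -0.46, 0.01], [0.09, -0.46, 0.0], [0.1, -0.47, 0.0], [0.09, -0.46, 0.01], [0.1, -0.46, 0.0], [0.09, -0.47, 0.01], [0.1, -0.46, 0.0], [0.09, -0.46, 0.01], [0.1, -0.47, 0.0], [0.09, -0.46, 0.01]] 
 [np.float64(0.0), np.float64(0.0), np.float64(0.0), np.float64(0.0), np.float64(0.0), np.float64(0.0), np.float64(0.0), np.float64(0.0), np.float64(0.0), np.float64(0.0), np.float64(0.0), np.float64(0.0), np.float64(0.0), np.float64(0.0), np.float64(0.0), np.float64(0.0)] max 0.47 0.0
```

Emit:
carry_out:
  translation:
    - [0,0,-0.3]
    - [0,0,-0.6]
    - [0,0,-0.6]
    - [0,0,-0.3]
    - [0.05,-0.2,0]
    - [0.1,-0.45,0]
    - [0.1,-0.5,0]
    - [0.1,-0.5,0]
    - [0.1,-0.5,0]
    - [0.1,-0.5,0]
    - [0.1,-0.5,0]
    - [0.1,-0.5,0]
    - [0.1,-0.5,0]
    - [0.1,-0.5,0]
    - [0.1,-0.5,0]
    - [0.1,-0.5,0]
    - [0.1,-0.5,0]
    - [0.1,-0.5,0]
    - [0.1,-0.5,0]
    - [0.1,-0.5,0]
  spin: [0,0,0,0,0,0,0,0,0,0,0,0,0,0,0,0,0,0,0,0]

```text
time_s: 24.6
eef_pos: [0.602, 0.2667, 0.0645]
tcp_rot: [0.999, -0.046, -0.001, 0.0]
contact_force: [-0.7, -0.0, -2.7]
grip_width: 0.052
grasp_force: 32.4
```

Run:
```python
from h import *
st()
g=world(BOX,(-.01,-(.0355+.042),0))[0]
plan((g[0],g[1],.0285+.007,-95.1,4))
```

```text
24.6 [0.602  0.2667 0.0645] -95.25 [-0.7 -0.  -2.7] 0.05199648544586336 32.446932792663574 [0.35 0.7  1.45 0.   1.   2.01]
from [0.602  0.2667 0.0645] -95.25
[[-0.01, 0.06, 0.14], [-0.01, 0.07, 0.15], [-0.01, 0.06, 0.14], [-0.01, 0.06, 0.15]] 
 [np.float64(-0.01), np.float64(0.0), np.float64(-0.01), np.float64(-0.01)] max 0.15 0.01
```

Emit:
carry_out:
  translation:
    - [-0.01,0.06,0.14]
    - [-0.01,0.07,0.15]
    - [-0.01,0.06,0.14]
    - [-0.01,0.06,0.1]
    - [0,0,0.04]
    - [0,0,0.04]
    - [0,0,0.04]
    - [0,0,0.03]
    - [0,0,0.03]
    - [0,0,0.03]
    - [0,0,0]
  spin: [-0.01,0,-0.01,-0.01,0,0,0,0,0,0,0]

```text
time_s: 25.98
eef_pos: [0.5997, 0.2532, 0.0292]
tcp_rot: [0.999, -0.044, -0.0, 0.0]
contact_force: [0.2, -0.1, -2.3]
grip_width: 0.0516
grasp_force: 32.5
```

Emit:
carry_out:
  translation:
    - [0,0,0.03]
    - [0,0,0.03]
    - [0,0,0.03]
    - [0,0,0.03]
    - [0,0,0]
  spin: [0,0,0,0,0]

```text
time_s: 26.6
eef_pos: [0.6017, 0.2533, 0.0249]
tcp_rot: [0.999, -0.044, 0.002, -0.0]
contact_force: [4.6, -2.4, 7.5]
grip_width: 0.0519
grasp_force: 34.1
```

Emit:
carry_out:
  translation:
    - [0,0,0.03]
    - [0,0,0.03]
    - [0,0,0.03]
    - [0,0,0]
  spin: [0,0,0,0]

```text
time_s: 27.1
eef_pos: [0.603, 0.2533, 0.0212]
tcp_rot: [0.999, -0.044, 0.003, -0.001]
contact_force: [7.6, -2.9, 8.8]
grip_width: 0.051
grasp_force: 35.0
```

Run:
```python
from h import *
st(); s=robot.sense(); print(s["moment"])
for n in("side","top"): cv2.imwrite(f"pics/t1_{n}.png",robot.read_camera(n))
im=cv2.imread("pics/t1_side.png"); p,_=pose(); c=proj("side",p+[0,0,.04])[0].astype(int); print(c)
cv2.imwrite("pics/t1.png",crop(im,c[0]-60,c[0]+60,c[1]-50,c[1]+50,6))
```

```text
27.1 [0.603  0.2533 0.0212] -95.09 [ 7.6 -2.9  8.8] 0.05101636751982131 34.959595799446106 [ 0.33  0.74  1.49 -0.    0.9   1.99]
[-0.49128399 -0.81255999  0.03300229]
[157 288]
```

```bash
cat >> h.py <<'E'
def tilt(im,p=None,zoff=.029,lam=-5.1,grab=.019,hg=.025):
    """fit tray pitch (deg), dx, dz along tray x from orange mask in side image"""
    if p is None: p=pose()[0]
    h=cv2.cvtColor(im,cv2.COLOR_BGR2HSV); m=((h[...,0]<22)&(h[...,1]>120)&(h[...,2]>35))
    L=np.radians(lam); ax=np.array([np.cos(L),np.sin(L),0]); ay=np.array([-np.sin(L),np.cos(L),0]); g=p+[0,0,zoff+grab]
    B=np.array([(a,b,z) for a in(-.05,.05) for b in(-.026,.026) for z in((0,.034) if a<0 else(0,.02))]+[(.02,b,.034) for b in(-.026,.026)])
    Fi=np.array([(a,b,z) for a in(-.05,-.084) for b in(-.005,.005) for z in(.006,.04)])
    c=proj("side",g)[0].astype(int); best=[]
    bg=(h[...,1]<70)&(h[...,2]>90)
    for th in np.arange(-4,50,1.):
      t=np.radians(th); X=ax*np.cos(t)-np.array([0,0,np.sin(t)]); Z=ax*np.sin(t)+np.array([0,0,np.cos(t)])
      for dx in np.arange(-.008,.009,.004):
       for dz in np.arange(-.006,.0061,.003):
        k=np.zeros(m.shape,np.uint8)
        for Q in(B,Fi):
            W=g+(Q[:,:1]+dx)*X+Q[:,1:2]*ay+(Q[:,2:]-hg+dz)*Z
            cv2.fillConvexPoly(k,cv2.convexHull(np.round(proj("side",W)).astype(np.int32)),1)
        y0,x0=max(c[1]-60,0),max(c[0]-60,0); w=np.s_[y0:c[1]+60,x0:c[0]+60]; kk=k[w]>0; mm=m[w]
        best.append(((mm&kk).sum()-(mm&~kk).sum()-.5*(kk&bg[w]).sum(),th,dx,dz,mm.sum()))
    best.sort(key=lambda b:-b[0]); return best[:4]
E
python3 - <<'E'
from h import *
im=cv2.imread("pics/t1_side.png")
for b in tilt(im): print(b)
# check: flat on mat
for b in tilt(cv2.imread("pics/h_side.png"),np.array([*MAT,.025+.002-.048])): print(b)
E
```

```text
(np.float64(640.0), np.float64(6.0), np.float64(0.004), np.float64(0.006), np.int64(988))
(np.float64(634.0), np.float64(8.0), np.float64(0.004), np.float64(0.003000000000000001), np.int64(988))
(np.float64(628.0), np.float64(4.0), np.float64(0.004), np.float64(0.006), np.int64(988))
(np.float64(626.5), np.float64(7.0), np.float64(0.004), np.float64(0.006), np.int64(988))
(np.float64(712.5), np.float64(-3.0), np.float64(0.004), np.float64(0.003000000000000001), np.int64(786))
(np.float64(710.0), np.float64(-1.0), np.float64(0.008), np.float64(0.0), np.int64(786))
(np.float64(707.5), np.float64(1.0), np.float64(0.004), np.float64(0.0), np.int64(786))
(np.float64(705.5), np.float64(-1.0), np.float64(0.004), np.float64(0.003000000000000001), np.int64(786))
```

Emit:
carry_out:
  translation:
    - [0,0,0.03]
    - [0,0,0.03]
    - [0,0,0.03]
    - [0,0,0.03]
    - [0,0,0.03]
    - [0,0,0.03]
    - [0,0,0]
  spin: [0,0,0,0,0,0,0]

```text
time_s: 28.08
eef_pos: [0.6043, 0.2532, 0.0127]
tcp_rot: [0.999, -0.044, 0.005, -0.001]
contact_force: [12.2, -4.6, 9.2]
grip_width: 0.0518
grasp_force: 37.0
```

Run:
```python
from h import *
st(); im=robot.read_camera("side"); cv2.imwrite("pics/t2_side.png",im)
for b in tilt(im): print(b)
```

```text
28.075 [0.6043 0.2532 0.0127] -95.1 [12.2 -4.6  9.2] 0.05181397517028431 37.003605365753174 [ 0.33  0.76  1.49 -0.    0.89  1.99]
(np.float64(617.0), np.float64(15.0), np.float64(0.004), np.float64(0.006), np.int64(968))
(np.float64(615.0), np.float64(16.0), np.float64(0.004), np.float64(0.006), np.int64(968))
(np.float64(614.0), np.float64(14.0), np.float64(0.004), np.float64(0.006), np.int64(968))
(np.float64(612.0), np.float64(17.0), np.float64(0.0), np.float64(0.006), np.int64(968))
```

Emit:
carry_out:
  translation:
    - [0.02,0,0.02]
    - [0.02,0,0.03]
    - [0.02,0,0.03]
    - [0.02,0,0.03]
    - [0.02,0,0.03]
    - [0,0,0]
  spin: [0,0,0,0,0,0]

```text
time_s: 28.88
eef_pos: [0.6057, 0.253, 0.0039]
tcp_rot: [0.999, -0.044, 0.001, -0.0]
contact_force: [0.9, -1.0, 5.6]
grip_width: 0.0514
grasp_force: 38.6
```

Run:
```python
from h import *
st(); im=robot.read_camera("side"); cv2.imwrite("pics/t3_side.png",im)
for b in tilt(im): print(b)
```

```text
28.875 [0.6057 0.253  0.0039] -95.1 [ 0.9 -1.   5.6] 0.051422813938335685 38.63696873188019 [0.32 0.77 1.48 0.   0.88 1.98]
(np.float64(596.0), np.float64(27.0), np.float64(0.0), np.float64(0.006), np.int64(944))
(np.float64(596.0), np.float64(28.0), np.float64(0.0), np.float64(0.006), np.int64(944))
(np.float64(590.0), np.float64(26.0), np.float64(0.0), np.float64(0.006), np.int64(944))
(np.float64(587.5), np.float64(26.0), np.float64(0.004), np.float64(0.006), np.int64(944))
```

Emit:
carry_out:
  translation:
    - [0,0,-0.06]
    - [0,0,-0.15]
    - [0,0,-0.25]
    - [0,0,-0.3]
    - [0,0,-0.3]
    - [0,0,-0.3]
    - [0,0,-0.2]
    - [0,0,-0.08]
    - [0,0,0]
  spin: [0,0,0,0,0,0,0,0,0]
  squeeze: 50

```text
time_s: 30.05
eef_pos: [0.6047, 0.2527, 0.0848]
tcp_rot: [0.999, -0.044, -0.0, 0.0]
contact_force: [-0.1, -0.2, -2.0]
grip_width: 0.0517
grasp_force: 52.4
```

Run:
```python
from h import *
st(); im=robot.read_camera("side"); cv2.imwrite("pics/t4_side.png",im)
for b in tilt(im): print(b)
p,_=pose(); a=np.radians(-5.1); X=np.array([np.cos(a),np.sin(a)]); Y=np.array([np.sin(a),-np.cos(a)])
d=np.array([.512,-.329])-.079*X-p[:2]; print(d@X/.05,d@Y/.05)
```

```text
30.05 [0.6047 0.2527 0.0848] -95.09 [-0.1 -0.2 -2. ] 0.051665058937999164 52.409842014312744 [0.32 0.67 1.45 0.   1.02 1.98]
(np.float64(837.5), np.float64(25.0), np.float64(0.004), np.float64(0.006), np.int64(986))
(np.float64(832.5), np.float64(26.0), np.float64(0.004), np.float64(0.006), np.int64(986))
(np.float64(832.0), np.float64(24.0), np.float64(0.004), np.float64(0.006), np.int64(986))
(np.float64(818.5), np.float64(27.0), np.float64(0.0), np.float64(0.006), np.int64(986))
-2.3896434864528877 11.752154220360904
```

Emit:
carry_out:
  translation:
    - [-0.02,0.08,0]
    - [-0.03,0.17,0]
    - [-0.05,0.25,0]
    - [-0.07,0.34,0]
    - [-0.09,0.43,0]
    - [-0.1,0.51,0]
    - [-0.1,0.51,0]
    - [-0.1,0.51,0]
    - [-0.1,0.51,0]
    - [-0.1,0.51,0]
    - [-0.1,0.51,0]
    - [-0.1,0.51,0]
    - [-0.1,0.51,0]
    - [-0.1,0.51,0]
    - [-0.1,0.51,0]
    - [-0.1,0.51,0]
    - [-0.1,0.51,0]
    - [-0.1,0.51,0]
    - [-0.1,0.51,0]
    - [-0.1,0.51,0]
  spin: [0,0,0,0,0,0,0,0,0,0,0,0,0,0,0,0,0,0,0,0]

```text
time_s: 32.6
eef_pos: [0.4764, -0.1851, 0.085]
tcp_rot: [0.999, -0.045, 0.0, 0.0]
contact_force: [-0.3, 0.3, -1.0]
grip_width: 0.0514
grasp_force: 52.4
```

Emit:
carry_out:
  translation:
    - [-0.1,0.51,0]
    - [-0.1,0.51,0]
    - [-0.1,0.51,0]
    - [-0.09,0.43,0]
    - [-0.08,0.34,0]
    - [-0.06,0.25,0]
    - [-0.04,0.17,0]
    - [-0.02,0.08,0]
    - [0,0,0]
  spin: [0,0,0,0,0,0,0,0,0]

```text
time_s: 33.72
eef_pos: [0.4358, -0.3204, 0.0848]
tcp_rot: [0.999, -0.044, -0.0, -0.0]
contact_force: [0.3, -0.5, -1.9]
grip_width: 0.0519
grasp_force: 52.5
```

Run:
```python
from h import *
st(); im=robot.read_camera("side"); cv2.imwrite("pics/t5_side.png",im); t=robot.read_camera("top"); cv2.imwrite("pics/t5_top.png",t)
for b in tilt(im): print(b)
p,_=pose(); a=np.radians(-5.1); X=np.array([np.cos(a),np.sin(a)]); Y=np.array([np.sin(a),-np.cos(a)])
d=np.array([.512,-.329])-p[:2]; print("bowl ahead",d@X,d@Y)
def balls(im):
    h=cv2.cvtColor(im,cv2.COLOR_BGR2HSV); H=h[...,0]
    for nm,m in(("blue",(H>105)&(H<125)&(h[...,1]>130)&(h[...,2]>40)),("green",(H>50)&(H<80)&(h[...,1]>130)&(h[...,2]>40))):
        n,l,s,c=cv2.connectedComponentsWithStats(m.astype(np.uint8)); print(nm,[(c[i].round().tolist(),int(s[i,4])) for i in range(1,n) if s[i,4]>3])
balls(im); balls(t)
```

```text
33.725 [ 0.4358 -0.3204  0.0848] -95.08 [ 0.3 -0.5 -1.9] 0.051943900314378205 52.46845722198486 [-0.72  0.49  1.78  0.    0.88  0.94]
(np.float64(140.0), np.float64(24.0), np.float64(0.004), np.float64(0.006), np.int64(782))
(np.float64(138.0), np.float64(25.0), np.float64(0.004), np.float64(0.006), np.int64(782))
(np.float64(136.5), np.float64(27.0), np.float64(0.004), np.float64(0.006), np.int64(782))
(np.float64(134.5), np.float64(26.0), np.float64(0.004), np.float64(0.006), np.int64(782))
bowl ahead 0.07664539175230627 0.002065155182412599
blue [([250.0, 48.0], 8459), ([485.0, 56.0], 4988), ([327.0, 89.0], 1354), ([510.0, 132.0], 13), ([212.0, 155.0], 214), ([160.0, 178.0], 4), ([172.0, 188.0], 35), ([164.0, 190.0], 16)]
green []
blue [([305.0, 142.0], 258), ([222.0, 146.0], 6)]
green [([372.0, 125.0], 91)]
```

Emit:
carry_out:
  translation:
    - [-0.1,0,0.1]
    - [-0.1,0,0.1]
    - [0,0,0]
    - [0.5,0,0]
    - [-0.5,0,0]
    - [0.5,0,0]
    - [-0.5,0,0]
    - [0.5,0,0]
    - [-0.5,0,0]
    - [0,0,0]
    - [0,0,0]
  spin: [0,0,0,0,0,0,0,0,0,0,0]

```text
time_s: 35.2
eef_pos: [0.4263, -0.3199, 0.0751]
tcp_rot: [0.999, -0.045, 0.0, 0.0]
contact_force: [-0.7, 0.5, -1.3]
grip_width: 0.0513
grasp_force: 53.0
```

```bash
cat >> h.py <<'E'
def balls(im,box):
    x0,x1,y0,y1=box; h=cv2.cvtColor(im,cv2.COLOR_BGR2HSV)[y0:y1,x0:x1]; H=h[...,0]
    for nm,m in(("blue",(H>100)&(H<130)&(h[...,1]>110)),("green",(H>45)&(H<85)&(h[...,1]>90))):
        n,l,s,c=cv2.connectedComponentsWithStats((m&(h[...,2]>25)).astype(np.uint8)); print(nm,[((c[i]+[x0,y0]).round().tolist(),int(s[i,4])) for i in range(1,n) if s[i,4]>2])
E
python3 - <<'E'
from h import *
st(); im=robot.read_camera("side"); cv2.imwrite("pics/t6_side.png",im); t=robot.read_camera("top"); cv2.imwrite("pics/t6_top.png",t)
print([robot.sense()["contact_force"].round(2)]); print(tilt(im)[0])
balls(im,(235,310,130,190)); balls(t,(275,340,160,235))
E
```

```text
35.2 [ 0.4263 -0.3199  0.0751] -95.1 [-0.7  0.5 -1.3] 0.05132593013803013 53.04672718048096 [-0.73  0.49  1.8   0.    0.85  0.93]
[array([ 0.31, -0.62, -2.33])]
(np.float64(160.0), np.float64(26.0), np.float64(0.004), np.float64(0.006), np.int64(766))
blue [([277.0, 165.0], 27), ([266.0, 166.0], 16)]
green [([270.0, 167.0], 12)]
blue [([308.0, 194.0], 14)]
green [([299.0, 198.0], 13), ([306.0, 198.0], 15)]
```

Some balls are already in the bowl: in the top image blue at (308,194), green at (299,198) and (306,198). I shake again.

Emit:
carry_out:
  translation:
    - [0.5,0,0]
    - [-0.5,0,0]
    - [0.5,0,0]
    - [-0.5,0,0]
    - [0.6,0,0]
    - [-0.6,0,0]
    - [0.6,0,0]
    - [-0.6,0,0]
    - [0,0,0]
    - [0,0,0]
  spin: [0,0,0,0,0,0,0,0,0,0]

```text
time_s: 36.55
eef_pos: [0.4264, -0.3199, 0.075]
tcp_rot: [0.999, -0.044, 0.0, 0.0]
contact_force: [-0.5, -0.1, -1.5]
grip_width: 0.0515
grasp_force: 53.1
```

Run:
```python
from h import *
st(); im=robot.read_camera("side"); cv2.imwrite("pics/t7_side.png",im); t=robot.read_camera("top"); cv2.imwrite("pics/t7_top.png",t)
print(tilt(im)[0])
balls(im,(235,310,130,190)); balls(t,(275,340,160,235))
F=[]
for i in range(8): robot.read_camera("top"); F.append(robot.sense()["contact_force"][2])
print(np.mean(F))
cv2.imwrite("pics/v10.png",np.hstack([crop(im,225,325,105,205,4),crop(t,265,345,155,255,4)]))
```

```text
36.55 [ 0.4264 -0.3199  0.075 ] -95.1 [-0.5 -0.1 -1.5] 0.051464493697926716 53.0762904882431 [-0.73  0.49  1.8   0.    0.85  0.93]
(np.float64(150.0), np.float64(26.0), np.float64(0.004), np.float64(0.006), np.int64(764))
blue [([266.0, 166.0], 16), ([276.0, 167.0], 12)]
green [([271.0, 167.0], 11)]
blue [([308.0, 194.0], 14), ([300.0, 203.0], 14)]
green [([299.0, 198.0], 17), ([306.0, 198.0], 14)]
-1.735086070523767
```

Emit:
carry_out:
  translation:
    - [0.8,0,0]
    - [-0.8,0,0]
    - [0.8,0,0]
    - [-0.8,0,0]
    - [0,0,0]
    - [0.9,0,0]
    - [-0.9,0,0]
    - [0.9,0,0]
    - [-0.9,0,0]
    - [0,0,0]
    - [0,0,0]
  spin: [0,0,0,0,0,0,0,0,0,0,0]

```text
time_s: 38.42
eef_pos: [0.4264, -0.32, 0.0751]
tcp_rot: [0.999, -0.045, 0.0, 0.0]
contact_force: [0.3, -0.5, -1.0]
grip_width: 0.0512
grasp_force: 53.3
```

Run:
```python
from h import *
st(); im=robot.read_camera("side"); cv2.imwrite("pics/t8_side.png",im); t=robot.read_camera("top"); cv2.imwrite("pics/t8_top.png",t)
print(tilt(im)[0])
balls(im,(235,310,130,190)); balls(t,(255,360,140,255))
F=[]
for i in range(12): robot.read_camera("top"); F.append(robot.sense()["contact_force"][2])
print(np.mean(F),np.std(F))
```

```text
38.425 [ 0.4264 -0.32    0.0751] -95.11 [ 0.3 -0.5 -1. ] 0.051194233987734 53.27988624572754 [-0.73  0.49  1.8   0.    0.85  0.93]
(np.float64(156.5), np.float64(26.0), np.float64(0.004), np.float64(0.006), np.int64(767))
blue [([266.0, 166.0], 16), ([276.0, 167.0], 12)]
green [([270.0, 167.0], 12)]
blue [([304.0, 143.0], 213), ([308.0, 194.0], 14), ([300.0, 203.0], 13)]
green [([299.0, 198.0], 14), ([306.0, 198.0], 13)]
-1.9001678395165051 0.5230849852326288
```

Run:
```python
from h import *
im=cv2.imread("pics/t8_side.png"); t=cv2.imread("pics/t8_top.png")
b=cv2.convertScaleAbs(crop(t,265,345,150,250,5),alpha=1.5)
cv2.imwrite("pics/v10.png",np.hstack([crop(im,235,315,110,210,5),b]))
```

View pics/v10.png

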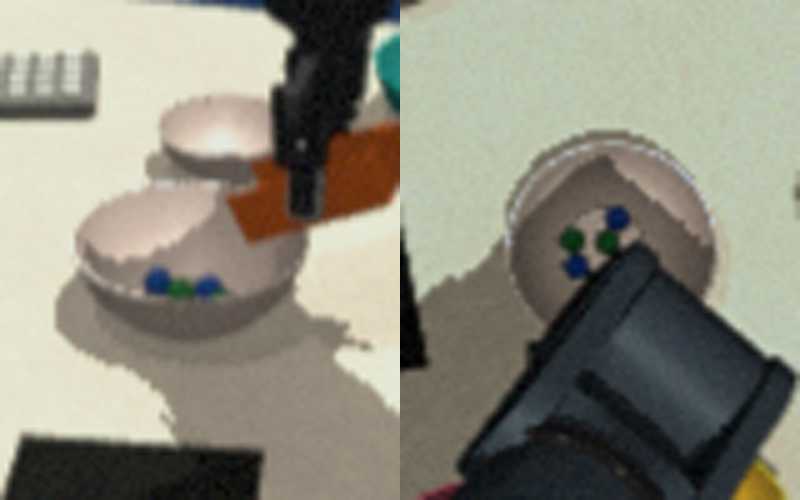

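The picture shows four balls in the bowl (side crop (158,282)–(208,290), top crop (575–617, 215–267)). Part of the bowl is hidden by the wrist, so I draw back gently to see all of it.

Emit:
carry_out:
  translation:
    - [-0.05,0,0]
    - [-0.1,0,0]
    - [-0.15,0,0]
    - [-0.2,0,0]
    - [-0.2,0,0]
    - [-0.2,0,0]
    - [-0.15,0,0]
    - [-0.1,0,0]
    - [-0.05,0,0]
    - [0,0,0]
  spin: [0,0,0,0,0,0,0,0,0,0]

```text
time_s: 40.38
eef_pos: [0.3661, -0.3143, 0.0748]
tcp_rot: [0.999, -0.044, 0.0, 0.0]
contact_force: [-0.4, 0.1, -2.3]
grip_width: 0.0514
grasp_force: 53.3
```

Run:
```python
from h import *
t=robot.read_camera("top"); cv2.imwrite("pics/t9_top.png",t); im=robot.read_camera("side"); cv2.imwrite("pics/t9_side.png",im)
balls(t,(255,360,150,300)); balls(im,(235,330,130,210))
g=t[185:222,290:325]; print(g.max(2)[::3,::3])
F=[]
for i in range(20): robot.read_camera("top"); F.append(robot.sense()["contact_force"][2])
print(np.mean(F))
```

```text
blue [([308.0, 193.0], 15), ([300.0, 203.0], 14), ([308.0, 203.0], 14)]
green [([299.0, 198.0], 15), ([306.0, 198.0], 13), ([304.0, 206.0], 15)]
blue [([266.0, 166.0], 13), ([276.0, 167.0], 11)]
green [([271.0, 168.0], 9)]
[[ 79  84  88  98 106 111 113 109 101  94  85 107]
 [ 88  84 102 117 123 124 125 120 115 104  94  87]
 [ 79  95 118 123 123 113  73 125 122 116 101  90]
 [ 83 107 122 103 137 128  92 105 123 122 105  94]
 [ 88 112 100  66  84  36  67 138 120 122 112  96]
 [ 87 111  97  24  91  43  38 139 105 120 108  92]
 [ 83  79  67  47  43  71  48  55 121 122 106  89]
 [ 57  60  68  63  44  37  85  74  71 115  98  84]
 [ 50  56  64  68  73  72  71  70  68  63  88  74]
 [ 77  52  56  63  66  70  68  65  64  60  61 104]
 [ 72  78  48  56  56  60  59  57  57  53  70  63]
 [ 73  74  74  71  52  51  55  49  57  72  65  67]
 [ 75  73  73  73  69  62  11  19  23  62  77  74]]
-1.6586833228006952
```

All six balls (3 blue, 3 green) show inside the bowl at top (299–308, 193–206). Now I put the empty tray back.

Run:
```python
from h import *
p,_=pose()
plan((p[0],p[1],.105,-95.1,2),(*(MAT-[.003,0]),.105,-95.1,7),(*(MAT-[.003,0]),.015,-95.1,5))
```

```text
from [ 0.366  -0.3143  0.0748] -95.09
[[0.0, 0.0, -0.3], [0.0, 0.0, -0.3]] 
 [np.float64(0.0), np.float64(0.0)] max 0.3 0.0
[[0.29, -0.62, 0.0], [0.3, -0.62, 0.0], [0.29, -0.62, 0.0], [0.29, -0.61, 0.0], [0.3, -0.62, 0.0], [0.29, -0.62, 0.0], [0.29, -0.62, 0.0]] 
 [np.float64(0.0), np.float64(0.0), np.float64(0.0), np.float64(0.0), np.float64(0.0), np.float64(0.0), np.float64(0.0)] max 0.62 0.0
[[0.0, 0.0, 0.36], [0.0, 0.0, 0.36], [0.0, 0.0, 0.36], [0.0, 0.0, 0.36], [0.0, 0.0, 0.36]] 
 [np.float64(0.0), np.float64(0.0), np.float64(0.0), np.float64(0.0), np.float64(0.0)] max 0.36 0.0
```

Emit:
carry_out:
  translation:
    - [0,0,-0.3]
    - [0,0,-0.3]
    - [0.29,-0.62,0]
    - [0.3,-0.62,0]
    - [0.29,-0.62,0]
    - [0.29,-0.61,0]
    - [0.3,-0.62,0]
    - [0.29,-0.62,0]
    - [0.29,-0.62,0]
    - [0,0,0.4]
    - [0,0,0.4]
    - [0,0,0.4]
    - [0,0,0.4]
    - [0,0,0.3]
    - [0,0,0.06]
    - [0,0,0.06]
    - [0,0,0.06]
    - [0,0,0]
  spin: [0,0,0,0,0,0,0,0,0,0,0,0,0,0,0,0,0,0]
  squeeze: 25

```text
time_s: 43.72
eef_pos: [0.4874, -0.1078, 0.0009]
tcp_rot: [0.999, -0.044, 0.0, 0.0]
contact_force: [-0.1, 0.5, -1.9]
grip_width: 0.0512
grasp_force: 53.2
```

Emit:
carry_out:
  translation:
    - [0,0,0.05]
    - [0,0,0.05]
    - [0,0,0.05]
    - [0,0,0.05]
    - [0,0,0]
  spin: [0,0,0,0,0]

```text
time_s: 44.35
eef_pos: [0.4851, -0.1074, -0.0082]
tcp_rot: [0.999, -0.044, -0.002, -0.0]
contact_force: [-19.4, 1.7, 30.7]
grip_width: 0.0511
grasp_force: 57.7
```

Run:
```python
from h import *
st(); im=robot.read_camera("side")
for b in tilt(im): print(b)
```

```text
44.35 [ 0.4851 -0.1074 -0.0082] -95.07 [-19.4   1.7  30.7] 0.051119762135744304 57.66080975532532 [-0.31  0.59  1.92 -0.    0.64  1.35]
(np.float64(570.0), np.float64(18.0), np.float64(0.004), np.float64(0.006), np.int64(627))
(np.float64(567.5), np.float64(23.0), np.float64(0.004), np.float64(0.003000000000000001), np.int64(627))
(np.float64(567.0), np.float64(17.0), np.float64(0.004), np.float64(0.006), np.int64(627))
(np.float64(566.5), np.float64(22.0), np.float64(0.004), np.float64(0.003000000000000001), np.int64(627))
```

Emit:
carry_out:
  translation:
    - [0,0,0]
    - [-0.03,0,0]
    - [-0.03,0,0]
    - [0,0,0]
  spin: [0,0,0,0]
  fingers: 1
  squeeze: 20

```text
time_s: 44.9
eef_pos: [0.485, -0.1075, -0.0082]
tcp_rot: [0.999, -0.044, 0.001, 0.0]
contact_force: [-2.6, 3.0, 13.3]
grip_width: 0.0515
grasp_force: 55.3
```

Emit:
carry_out:
  translation:
    - [-0.02,0,0.03]
    - [-0.02,0,0.03]
    - [-0.02,0,0.03]
    - [0,0,0]
  spin: [0,0,0,0]

```text
time_s: 45.4
eef_pos: [0.4815, -0.1073, -0.0128]
tcp_rot: [0.999, -0.044, 0.0, 0.0]
contact_force: [-6.9, 1.6, 16.2]
grip_width: 0.0515
grasp_force: 56.2
```

Emit:
carry_out:
  translation:
    - [-0.01,0,0.03]
    - [-0.01,0,0.03]
    - [-0.01,0,0.03]
    - [0,0,0]
  spin: [0,0,0,0]

```text
time_s: 45.9
eef_pos: [0.4787, -0.1069, -0.0176]
tcp_rot: [0.999, -0.044, -0.001, -0.0]
contact_force: [-12.2, 0.3, 18.1]
grip_width: 0.0512
grasp_force: 57.2
```

Run:
```python
from h import *
st(); im=robot.read_camera("side")
for b in tilt(im): print(b)
```

```text
45.9 [ 0.4787 -0.1069 -0.0176] -95.08 [-12.2   0.3  18.1] 0.05121272506419366 57.23039388656616 [-0.31  0.6   1.94 -0.    0.6   1.35]
(np.float64(615.0), np.float64(11.0), np.float64(0.004), np.float64(0.006), np.int64(649))
(np.float64(603.0), np.float64(12.0), np.float64(0.004), np.float64(0.006), np.int64(649))
(np.float64(596.5), np.float64(10.0), np.float64(0.004), np.float64(0.006), np.int64(649))
(np.float64(591.5), np.float64(9.0), np.float64(0.004), np.float64(0.006), np.int64(649))
```

Emit:
carry_out:
  translation:
    - [0,0,0.03]
    - [0,0,0.03]
    - [0,0,0.03]
    - [0,0,0]
  spin: [0,0,0,0]

```text
time_s: 46.45
eef_pos: [0.4787, -0.1069, -0.0222]
tcp_rot: [0.999, -0.044, -0.001, -0.0]
contact_force: [-10.9, 1.4, 15.6]
grip_width: 0.0514
grasp_force: 57.7
```

Emit:
carry_out:
  translation:
    - [0,0,0.03]
    - [0,0,0.02]
    - [0,0,0]
  spin: [0,0,0]

```text
time_s: 46.82
eef_pos: [0.4788, -0.1069, -0.0247]
tcp_rot: [0.999, -0.044, -0.001, -0.0]
contact_force: [-11.1, 0.7, 15.2]
grip_width: 0.0513
grasp_force: 58.1
```

Run:
```python
from h import *
st(); im=robot.read_camera("side")
for b in tilt(im): print(b)
```

```text
46.825 [ 0.4788 -0.1069 -0.0247] -95.09 [-11.1   0.7  15.2] 0.05127061113806692 58.143203258514404 [-0.31  0.61  1.94 -0.    0.59  1.35]
(np.float64(610.0), np.float64(3.0), np.float64(0.004), np.float64(0.006), np.int64(664))
(np.float64(609.5), np.float64(2.0), np.float64(0.004), np.float64(0.006), np.int64(664))
(np.float64(604.0), np.float64(6.0), np.float64(0.004), np.float64(0.006), np.int64(664))
(np.float64(599.5), np.float64(5.0), np.float64(0.004), np.float64(0.006), np.int64(664))
```

Emit:
carry_out:
  translation:
    - [0,0,0.03]
    - [0,0,0]
    - [0,0,-0.1]
    - [0.09,0,0]
    - [0.09,0,0]
    - [0,0,0.06]
    - [0,0,0.02]
    - [0,0,0]
  spin: [0,0,0,0,0,0,0,0]

```text
time_s: 47.88
eef_pos: [0.4887, -0.1078, -0.0258]
tcp_rot: [0.999, -0.044, -0.0, -0.0]
contact_force: [0.0, -0.1, -0.9]
grip_width: 0.0509
grasp_force: 56.5
```

Emit:
carry_out:
  translation:
    - [0,0,0]
    - [0,0,0]
    - [0,0,0]
    - [0,0,0]
    - [0,0,-0.3]
    - [0,0,-0.6]
    - [0,0,-0.8]
    - [-0.6,0,-0.8]
    - [-0.8,0,-0.4]
    - [-0.8,0,0]
    - [0,0,0]
  spin: [0,0,0,0,0,0,0,0,0,0,0]
  fingers: 0

```text
time_s: 49.25
eef_pos: [0.3774, -0.0978, 0.1203]
tcp_rot: [0.999, -0.045, 0.0, 0.0]
contact_force: [0.8, -0.1, 0.6]
grip_width: 0.0855
grasp_force: 0.0
```

Run:
```python
from h import *
st()
L=[(a,b,z) for a in(-.05,.05) for b in(-.026,.026) for z in((0,.034) if a<0 else (0,.02))]+[(.02,b,.034) for b in(-.026,.026)]+[(-.084,0,.04),(-.084,0,.006)]
pr={}
for n in("side","top"):
    im,m=tray(n); cv2.imwrite(f"pics/z_{n}.png",im); c=proj(n,[*MAT,.02])[0].astype(int); x0,y0=c-[40,40]
    nn,l,s,ce=cv2.connectedComponentsWithStats(m[y0:y0+80,x0:x0+80]); i=1+np.argmax(s[1:,4]); b=s[i]
    print(n,b[0]+x0,b[1]+y0,b[0]+x0+b[2],b[1]+y0+b[3],"n",b[4])
    q=proj(n,world([*MAT,np.radians(-5.1)],L)+[0,0,.002])+.5; print("pred",q.min(0).round(1),q.max(0).round(1))
    if n=="top": balls(im,(285,330,175,225))
    ref=cv2.imread(f"pics/{n}0.png")
    for nm,(x1,x2,y1,y2) in {"top":{"cup/roll/stapler":(215,325,130,158)},"side":{"all":(155,230,135,225)}}[n].items():
        d=cv2.absdiff(im,ref)[y1:y2,x1:x2].max(2); print("diff",d.mean().round(1),(d>60).sum())
    if n=="side":
        for bb in tilt(im,np.array([*MAT,.025+.002-.048])): print(bb)
```

```text
49.25 [ 0.3774 -0.0978  0.1203] -95.12 [ 0.8 -0.1  0.6] 0.0855166023027074 0.0 [-0.37  0.18  2.12 -0.    0.84  1.29]
side 240 197 289 224 n 902
pred [240.5 198.1] [288.3 223.6]
diff 15.2 0
(np.float64(842.0), np.float64(-2.0), np.float64(0.0), np.float64(0.003000000000000001), np.int64(910))
(np.float64(831.5), np.float64(2.0), np.float64(0.0), np.float64(0.0), np.int64(910))
(np.float64(827.0), np.float64(-1.0), np.float64(0.0), np.float64(0.003000000000000001), np.int64(910))
(np.float64(825.5), np.float64(3.0), np.float64(0.0), np.float64(0.0), np.int64(910))
top 240 195 256 229 n 403
pred [239.9 194.1] [255.4 229.7]
blue [([308.0, 193.0], 15), ([300.0, 203.0], 16), ([308.0, 203.0], 15)]
green [([299.0, 198.0], 16), ([306.0, 198.0], 16), ([304.0, 206.0], 17)]
diff 5.6 0
```

The tray is flat and centred on the mat, within a pixel in both views. All six balls are in the bowl and the bystanders have not moved.

```bash
python3 -c "
from workcell import robot
print(robot.hand_in())"
```

```text
the job is handed in; nothing more can be done
None
```

I handed the job in at about 49 s of the 72 s: ejector pressed to its stop, all six balls in the white bowl, and the empty tray upright on the middle of the mat, with the bowl, paper roll, pen cup and stapler unmoved in the final camera check.

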